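Set up the painting bench: castings into the feed chute, caddy on its hook

ROBOT

A 7-joint arm with a two-finger parallel gripper is mounted at the origin on the work surface. World frame = base frame: x ahead of the robot, y to its left, z up, the work surface at z = 0. Lengths are in m, angles in rad, forces in N, time in s.
With the tool pointing down it reaches from about 0.425 to 0.875 m from the base axis. Payload 4.7 kg.
Tool frame: the origin (TCP) lies midway between the tips of the shut fingers; the grasp point (between the pads) lies 19 mm behind it (bot.grip_depth is the z of the grasp point in the tool frame, in m); z points along the fingers, y is the direction in which the jaws open and shut (so a half turn about z gives the same grasp; the last joint's range is limited). The gripper opens to 87 mm and grips with 3 to 60 N. Pads are 19 mm wide; open, the fingers measure 117 mm over their backs; the gripper's body (75 mm by 190 mm) begins 51 mm behind the grasp point.
Start: joints at [1.279, 0.321, -0.07, 1.45, 0.023, 1.371, -0.057], TCP at [0.196, -0.62, 0.223] pointing down, gripper open.
Joint ranges: [-2.86, 2.86], [-0.3, 2.09], [-1.38, 1.24], [0.06, 2.45], [-1.56, 4.7], [0.09, 2.05], [-2.69, 2.69]. Speed limits (rad/s): [2.57, 2.57, 3.14, 3.14, 3.14, 3.14, 3.14].

INTERFACE

Orientations are given as a rotation vector (axis times angle).
In Python, from cell import bot gives the robot as it stands.
- The arm moves only by the tool move_arm, never from a script. Its argument "increments" is a list of rows, each an object with "offset": the shift along the world's x, y, z in m, a list of three; "twist": the turn about the world's z in rad. A call has 1 to 10 rows; each row is the pose to reach, as a shift and turn from the pose commanded when the call began; what a row does not reach only later rows make up. A row lasts 1/12 s, in which the tool goes at most 41.7 mm and 7.16 degrees, less where a joint would pass 70% of its speed; a pose out of reach is approached as far as the arm can. A call with a gripper value outside its range is refused whole. "grip" is the finger opening in m, from 0 to 0.087, set as the call begins (left out, the last holds). The fingers move at their own pace and stop on an object; the grip force is fixed at half the most. Time passes only in rows, so rows that repeat a pose let the fingers close. It gives the time, the measured TCP pose, the force and the opening at its end, in the units of the state.
- bot.sense(): the state, without advancing time (a new reading comes with each control period).
- bot.capture(name): name is "side" or "top"; returns the picture (480x640x3 uint8, blue, green, red); there is no depth.
- bot.camera_info(name): a dict with "camera_matrix" (3x3 intrinsics, pixels), "k1" (the pictures are not rectified: a ray, as slopes to the right and down, at radius r is drawn at 1 + k1 r^2 times it, then the intrinsics apply), "xyz" and "rotation" of the camera in the world. Camera axes: x right, y down, z forward; pixel columns grow to the right and rows downward; lengths in m; the calibration is good to about 2 mm. A picture is of the moment at which its call begins. camera_info takes no time and is no camera call.
- bot.sign_off(): hands the job in, once; it reports no verdict.
The state is a dict: "time": time; "qpos": joint angles; "dq": joint speeds; "tau": joint torques, N m; "tool_pos": TCP position; "eef_rot": TCP orientation; "wrist_force": force on the tool from outside, world axes, zero at the start; "wrist_torque": the same for the moment, N m; "opening": finger opening in m.
Only numpy, scipy, OpenCV 4.12 (cv2) and the standard library are available. Lean on these libraries where they do the work, as an engineer would, in place of code of your own. Each camera call takes 0.05 s, during which the arm holds its last target.

TASK

Set up the bench for the next painting batch: ease every white tower casting out of the fitted case by its shaft, twisting it gently to and fro so that the case itself stays down on its base, and load each into the slotted feed chute, spigot down through the slot and tower up, so that they all queue down the slope against the stop. Hang the green paint caddy by its bail on the brass hook, clear of the bench. Leave the paint pots, glue bottle and bell figurine where they are.

Things in the scene. Friction and masses are not known exactly. Their poses are not given: they have to be found in the camera images.
- case_box (a joint): lift of the fitted case off its base, m: 0 = down fully, at most 0.030. The case (272 x 104 x 52 mm, dark insert in a wooden frame) sits on a fixed 8 mm steel base plate; end guides let it move straight up only, and just its 1.2 kg weight (12 N) holds it down
- case_top (a point): centre of the case's flat top, 60 mm above the bench; x runs across the case, y along its row of four cutouts (at y = -90, -30, 30, 90 mm), each 42 mm deep. Spring-loaded rubber cheeks on a cutout's two y sides pinch the spigot from 3 to 33 mm below the top
- cutout0 (a point): mouth of the cutout at y = -90 mm, at the case's top. Pulled straight, a casting grips harder than the case weighs and would lift it; while twisted to and fro about its upright axis (+-0.4 rad, about 2 mm of lift a twist) it comes easily. It is free after 33 mm of lift
- rails: feed chute's sloping smooth rails: 250 mm long, 26 degrees, open 20 mm slot between them (free underneath), 84 mm wide over the blue edges, which stand 1 mm proud. Origin: slot's centre line at the upper end, at the rails' top face, 205 mm above the bench. x points downhill along the rails, z square to them, y level across
- chute_load (a point): a good point to put a casting in: centre of the slot at the rails' top face, 45 mm downhill from the upper end, 185 mm above the bench. Released here it slides down by itself
- chute_stop (a point): centre of the slot at the stop plate that closes the lower end (x = 250 mm), at the rails' top face; the plate stands 50 mm above the rails. Castings queue from here uphill, one every 34 mm
- hook_stand: fixed stand: 110 mm round foot, 16 mm post with a ball, 210 mm high, and a brass hook of 8 mm bar. The hook runs level from the post along the stand's -x axis, centre line 150 mm above the bench, for 90 mm; then its tip turns up, 98 mm from the post's axis, reaching 174 mm above the bench. Origin: centre of the foot on the bench
- hook_seat (a point): top of the hook's level bar, 60 mm from the post's axis, 154 mm above the bench: where the caddy's bail is to sit (anywhere along the level bar is fine)
- caddy: loose green paint caddy, 220 g: 80 x 66 mm tray 34 mm high, pots inside up to 43 mm, and a rigid steel bail. Its level bar runs along the caddy's y axis, 12 mm wide in x, 120 to 126 mm above the underside; below it is a clear window 66 mm wide (y), 77 mm high, open along x. Origin: centre of the underside, z up
- caddy_grip (a point): centre of the wooden grip block on the middle of the bail, 26 mm (caddy's x) by 16 mm (y), from 126 to 162 mm above the caddy's underside (this point at 144); grip it across its 16 mm, that is along the caddy's y axis
- caddy_bail (a point): middle of the underside of the bail's bar, 120 mm above the caddy's underside: this rests on the hook
- tower0: white tower casting, 60 g, heavy spigot (may be absent). Origin: bottom centre of its round spigot; z up the tower: spigot 14 mm thick, z 0 to 36 mm; disc 34 mm wide, 36 to 40; square shaft 12 x 12 (faces along x and y), 40 to 80, to be gripped; bulb 22 mm wide, centre at 88; thin spire to 113 (nothing solid). At the start the spigot is in a cutout, the disc on the case's top
- tower1: white tower casting, 60 g, heavy spigot (may be absent). Origin: bottom centre of its round spigot; z up the tower: spigot 14 mm thick, z 0 to 36 mm; disc 34 mm wide, 36 to 40; square shaft 12 x 12 (faces along x and y), 40 to 80, to be gripped; bulb 22 mm wide, centre at 88; thin spire to 113 (nothing solid). At the start the spigot is in a cutout, the disc on the case's top
- tower2: white tower casting, 60 g, heavy spigot (may be absent). Origin: bottom centre of its round spigot; z up the tower: spigot 14 mm thick, z 0 to 36 mm; disc 34 mm wide, 36 to 40; square shaft 12 x 12 (faces along x and y), 40 to 80, to be gripped; bulb 22 mm wide, centre at 88; thin spire to 113 (nothing solid). At the start the spigot is in a cutout, the disc on the case's top
- tower3: white tower casting, 60 g, heavy spigot (may be absent). Origin: bottom centre of its round spigot; z up the tower: spigot 14 mm thick, z 0 to 36 mm; disc 34 mm wide, 36 to 40; square shaft 12 x 12 (faces along x and y), 40 to 80, to be gripped; bulb 22 mm wide, centre at 88; thin spire to 113 (nothing solid). At the start the spigot is in a cutout, the disc on the case's top
- pot_yellow: bystander, to be left alone: paint pot, yellow lid, 34 mm wide and 34 mm high, loose; origin at the centre of its underside
- pot_red: bystander, to be left alone: paint pot, red lid, 34 mm wide and 34 mm high, loose; origin at the centre of its underside
- pot_blue: bystander, to be left alone: paint pot, blue lid, 34 mm wide and 34 mm high, loose; origin at the centre of its underside
- glue: bystander, to be left alone: white glue bottle with red cap, 40 mm wide and 75 mm high, loose; origin at the centre of its underside
- bell: bystander, to be left alone: white bell-shaped figurine blank, 44 mm wide and 70 mm high, loose; origin at the centre of its underside
There are look-alikes about, which are no part of the job. What is shaped like the tower2 but blue is not meant.

How it is judged:
By the outcome, as a careful person would: the job done as asked, in the order asked, and still so for the second after the job is handed in, with the robot touching nothing.
Of tower0, tower1, tower2, tower3 only 2 to 3 are there at a start; the rules pass over those that are not, and their reading is None.
At some moment in a run one of caddy may be knocked a few centimetres aside while the robot is not near it.
Once in a run the grip may slacken for a moment while it holds something.
It also fails if it takes over 210 s, if anything falls off the work surface, if the arm or the gripper's body presses on something with over 40 N, if the wrist force passes 120 N, or if a joint passes its speed limit or range.

## Working session

There is one attempt and no reset: what is moved stays moved. The work goes in short steps, Python scripts to look and compute and a tool call to move; the robot and the scene stay as the last step left them, time stands still between calls to the robot, and variables do not carry over. Pictures are saved under pics/ and viewed, and the job is handed in when it is done.

Besides the shell and the picture viewer there is one more tool, called after ">>>" by a JSON object that holds its "method" and its "body". move_arm: Moves the arm, as the interface text tells. Its arguments: {"type":"object","properties":{"increments":{"type":"array"},"grip":{"type":"number"}},"required":["increments"]}

```bash
ls; mkdir -p pics; python3 - <<'E'
from cell import bot
import cv2
for n in("side","top"):
    cv2.imwrite(f"pics/{n}0.png",bot.capture(n)); print(n,bot.camera_info(n))
print(bot.sense()); print(bot.grip_depth)
E
```

```text
pics
side {'camera_matrix': array([[454.49878   ,   0.        , 323.05836268],
       [  0.        , 454.49878   , 246.46191696],
       [  0.        ,   0.        ,   1.        ]]), 'k1': -0.041417986223068304, 'xyz': array([0.68092987, 0.79611546, 0.76298379]), 'rotation': array([-0.33448838, -2.71167854,  1.36370905])}
top {'camera_matrix': array([[552.19053712,   0.        , 321.82186516],
       [  0.        , 552.19053712, 234.0005279 ],
       [  0.        ,   0.        ,   1.        ]]), 'k1': 0.008549840960720714, 'xyz': array([ 0.34019199, -0.02904933,  1.46829241]), 'rotation': array([-2.16556083,  2.15401115, -0.16875924])}
{'time': 0.1, 'qpos': array([ 1.27909226,  0.32175847, -0.07007865,  1.45153592,  0.02265034,
        1.37080486, -0.05690438]), 'dq': array([ 3.38447800e-04, -2.32488903e-03, -3.69795480e-04, -2.30927636e-03,
       -9.93437707e-04, -1.19650196e-05,  1.82053795e-03]), 'tau': array([ 1.28871720e-04, -4.92568946e+01, -4.05682130e-01, -3.13394415e+01,
       -6.42033108e-02,  3.95366340e-02,  6.46763078e-05]), 'tool_pos': array([ 0.19547458, -0.61939801,  0.2215732 ]), 'eef_rot': array([-3.10328076e+00, -4.78274115e-01,  6.33053945e-04]), 'wrist_force': array([0.28736542, 0.01077069, 0.19568818]), 'wrist_torque': array([ 0.01899116, -0.01460257,  0.03477388]), 'opening': 0.08667817135543625}
-0.0187
```

View pics/side0.png

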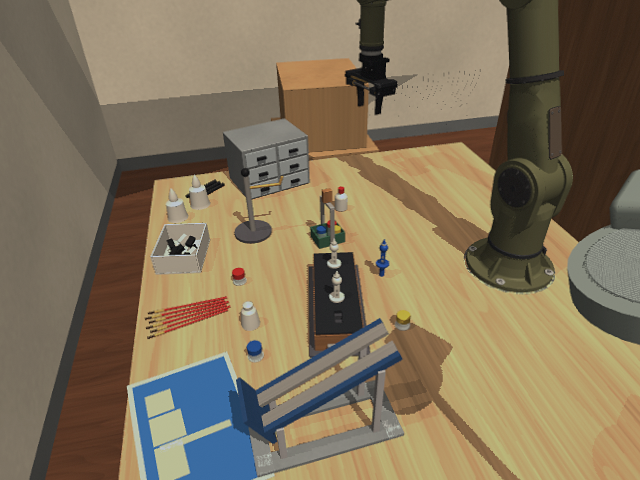

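View pics/top0.png

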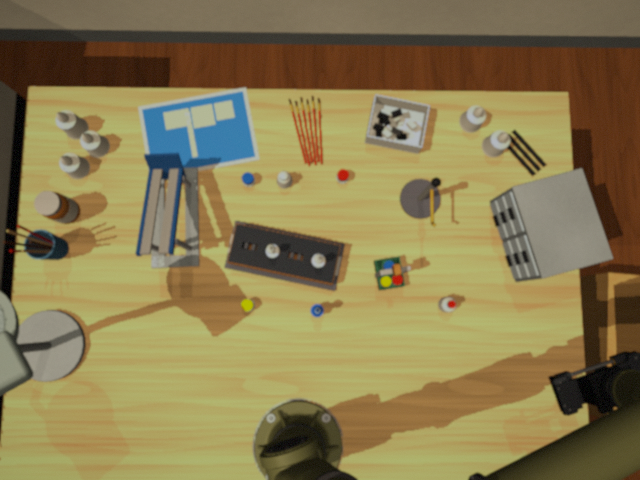

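Top view: two white towers in the case, at (273,251) and (319,261). The look-alikes are the blue tower at (317,310), the bell at (284,180) and the white bottles at the edges, none of which are in the case. The chute is at (165,210), the hook stand at (420,198), the caddy at (391,273) and the glue at (447,304).

```bash
cat > h.py <<'E'
import numpy as np,cv2
from cell import bot
from scipy.spatial.transform import Rotation as R
def cam(n):
    c=bot.camera_info(n); return c['camera_matrix'],c['k1'],np.array(c['xyz']),R.from_rotvec(c['rotation']).as_matrix()
def proj(n,P):
    K,k,t,r=cam(n); p=(np.atleast_2d(P)-t)@r; s=p[:,:2]/p[:,2:]; s=s*(1+k*(s**2).sum(1,keepdims=True))
    return s*K[0,0]+K[:2,2]
def ray(n,uv):
    K,k,t,r=cam(n); d=(np.array(uv,float)-K[:2,2])/K[0,0]; s=d.copy()
    for _ in range(20): s=d/(1+k*(s@s))
    return t,r@np.array([s[0],s[1],1])
def atz(n,uv,z):
    t,d=ray(n,uv); return t+d*(z-t[2])/d[2]
def tri(uvt,uvs):
    a,d=ray('top',uvt); b,e=ray('side',uvs)
    A=np.c_[d,-e]; x=np.linalg.lstsq(A,b-a,rcond=None)[0]
    p,q=a+d*x[0],b+e*x[1]; return (p+q)/2,np.linalg.norm(p-q)*1e3
def crop(img,x0,y0,x1,y1,name,f=None):
    f=f or min(800/(x1-x0),600/(y1-y0)); f=int(f)
    cv2.imwrite('pics/'+name,cv2.resize(img[y0:y1,x0:x1],None,fx=f,fy=f,interpolation=cv2.INTER_CUBIC)); print(name,'scale',f,'origin',x0,y0)
E
python3 - <<'E'
from h import *
t=cv2.imread('pics/top0.png'); s=cv2.imread('pics/side0.png')
crop(t,215,210,355,300,'t_case.png'); crop(t,125,145,215,275,'t_chute.png'); crop(t,365,170,465,320,'t_hook.png')
crop(s,230,160,410,340,'s_mid.png'); crop(s,225,310,410,475,'s_chute.png')
np.set_printoptions(suppress=True,precision=4)
E
```

```text
t_case.png scale 5 origin 215 210
t_chute.png scale 4 origin 125 145
t_hook.png scale 4 origin 365 170
s_mid.png scale 3 origin 230 160
s_chute.png scale 3 origin 225 310
```

View pics/t_case.png

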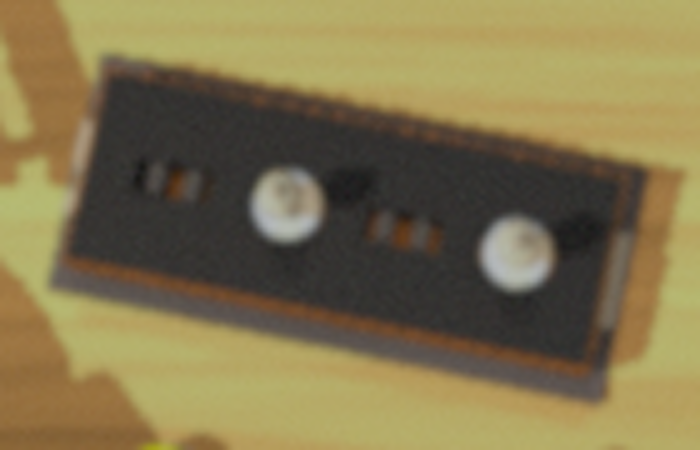

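View pics/t_chute.png

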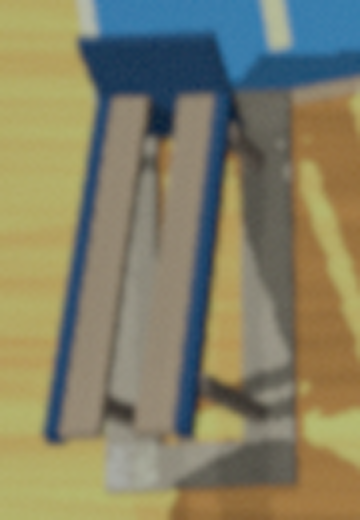

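View pics/t_hook.png

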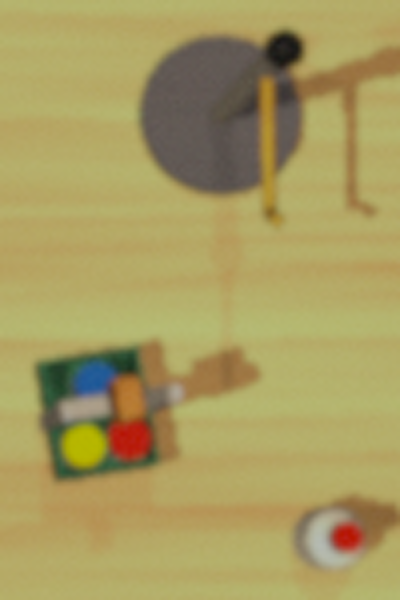

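View pics/s_mid.png

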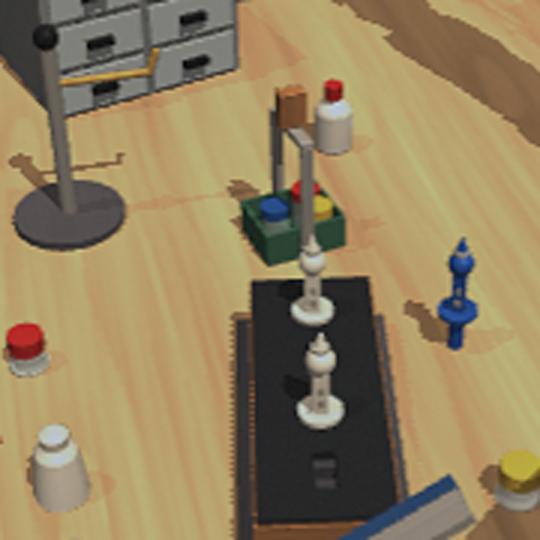

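View pics/s_chute.png

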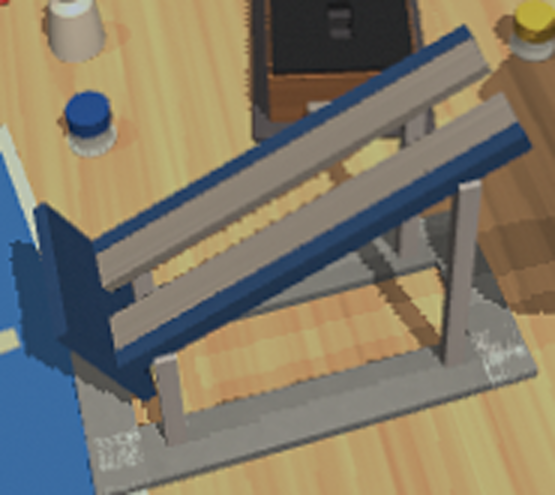

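```bash
python3 - <<'E'
from h import *
np.set_printoptions(suppress=True,precision=4)
c=lambda x,y,s,ox,oy:(ox+x/s-.5+.5/s,oy+y/s-.5+.5/s)
T=lambda x,y:c(x,y,5,215,210)
print('case corners');P=[]
for p in[(107,72),(625,178),(588,372),(68,258)]:
    q=atz('top',T(*p),.06);P.append(q);print(q)
P=np.array(P);print(np.linalg.norm(P-np.roll(P,-1,0),axis=1),P.mean(0))
print('cutouts',[atz('top',T(*p),.06) for p in[(172,181),(405,230)]])
S=lambda x,y:c(x,y,3,230,160)
print('A disc',atz('side',S(320,409),.064),'bulb',atz('side',S(320,360),.112))
print('B disc',atz('side',S(312,309),.064),'bulb',atz('side',S(312,263),.112))
print('top bulbs',atz('top',T(290,199),.112),atz('top',T(524,245),.112))
C=lambda x,y:c(x,y,4,125,145)
D=lambda x,y:c(x,y,3,225,310)
print('chute upper edges L,R slotL slotR lower')
for n,a,b in[('upL outer',(52,440),(470,28)),('upR outer',(185,436),(528,135)),('slot up L',(100,434),(488,68)),('slot up R',(137,434),(500,97)),('slot lowL',(146,95),(105,287)),('slot lowR',(178,95),(112,325)),('low L',(103,95),(95,245))]:
    print(n,*tri(C(*a),D(*b)))
H=lambda x,y:c(x,y,4,365,170)
print('hook foot',atz('top',H(220,114),.005),'ball',*tri(H(285,49),S(45,38)))
print('hook tip',*tri(H(275,220),S(155,52)),'bend',*tri(H(268,212),S(150,73)), 'bar@post',*tri(H(267,80),S(62,83)))
print('caddy grip top',*tri(H(127,378),S(291,91)))
print('grip ctr@.162',atz('top',H(127,378),.162))
print('bail ends top',atz('top',H(178,393),.126),atz('top',H(48,416),.126))
for p in[(38,363),(140,350),(158,462),(57,478)]: print('tray',atz('top',H(*p),.034))
for nm,p in[('yellow',(247,305)),('blue pot',(248,179)),('bell',(284,178)),('red',(343,175)),('bluetower',(317,310)),('glue',(447,304))]: print(nm,atz('top',p,.034))
E
```

```text
case corners
[0.5581 0.1646 0.06  ]
[ 0.5048 -0.1022  0.06  ]
[ 0.4054 -0.0833  0.06  ]
[0.462 0.182 0.06 ]
[0.272  0.1012 0.2712 0.0976] [0.4826 0.0403 0.06  ]
cutouts [array([0.5018, 0.13  , 0.06  ]), array([0.4773, 0.0105, 0.06  ])]
A disc [0.4902 0.0705 0.064 ] bulb [0.49   0.0701 0.112 ]
B disc [ 0.466  -0.0465  0.064 ] bulb [ 0.4661 -0.0452  0.112 ]
top bulbs [0.4873 0.0659 0.112 ] [ 0.4652 -0.0496  0.112 ]
chute upper edges L,R slotL slotR lower
upL outer [0.4738 0.3439 0.2571] 33.399220473600614
upR outer [0.457  0.315  0.1407] 34.40229321640668
slot up L [0.4703 0.334  0.217 ] 9.788829848105498
slot up R [0.4663 0.3253 0.1845] 6.172706211989665
slot lowL [0.6903 0.3461 0.1166] 3.849021315162563
slot lowR [0.696  0.339  0.0726] 7.877578304655899
low L [0.6845 0.3569 0.166 ] 18.039986484004714
hook foot [ 0.641 -0.322  0.005] ball [ 0.6408 -0.3228  0.1972] 0.11554149799776227
hook tip [ 0.543  -0.3206  0.1699] 0.3484091862328311 bend [ 0.5502 -0.3209  0.1491] 1.5861838147305523 bar@post [ 0.6317 -0.3219  0.1504] 1.5681637433242148
caddy grip top [ 0.4428 -0.2297  0.1644] 11.480877608226463
grip ctr@.162 [ 0.4485 -0.2319  0.162 ]
bail ends top [ 0.4425 -0.2685  0.126 ] [ 0.428  -0.1889  0.126 ]
tray [ 0.4686 -0.1937  0.034 ]
tray [ 0.4775 -0.2605  0.034 ]
tray [ 0.4046 -0.2711  0.034 ]
tray [ 0.3939 -0.2053  0.034 ]
yellow [0.3517 0.1347 0.034 ]
blue pot [0.683  0.1395 0.034 ]
bell [0.6866 0.0442 0.034 ]
red [ 0.6961 -0.1126  0.034 ]
bluetower [ 0.3397 -0.0452  0.034 ]
glue [ 0.3565 -0.3816  0.034 ]
```

```bash
python3 - <<'E'
from h import *
np.set_printoptions(suppress=True,precision=4)
c=lambda x,y,s,ox,oy:(ox+x/s-.5+.5/s,oy+y/s-.5+.5/s)
C=lambda x,y:c(x,y,4,125,145)
D=lambda x,y:c(x,y,3,225,310)
Q={}
for n,a,b in[('upL outer',(48,437),(526,130)),('upR outer',(183,435),(467,30)),('slot up L',(100,434),(500,97)),('slot up R',(137,434),(488,68)),('slot lowL',(146,95),(112,325)),('slot lowR',(178,95),(105,285))]:
    p,e=tri(C(*a),D(*b));Q[n]=p;print(n,p,e)
s=cv2.imread('pics/side0.png');crop(s,315,225,360,310,'s_tow.png')
print(R.from_rotvec(bot.sense()['eef_rot']).as_matrix())
t=cv2.imread('pics/top0.png');crop(t,370,250,420,295,'t_cad.png')
for p in [(.4738,.4)]:pass
E
```

```text
upL outer [0.4656 0.3683 0.2055] 1.1930206324592263
upR outer [0.4691 0.2917 0.2036] 4.974429040690167
slot up L [0.4685 0.3402 0.2008] 2.381150451763359
slot up R [0.4682 0.3192 0.2013] 1.5584091201856252
slot lowL [0.6932 0.3533 0.0929] 2.6709128730548826
slot lowR [0.6928 0.3314 0.0986] 0.9190678233598395
s_tow.png scale 7 origin 315 225
[[ 0.9536  0.3011 -0.0007]
 [ 0.3011 -0.9536  0.0016]
 [-0.0001 -0.0017 -1.    ]]
t_cad.png scale 13 origin 370 250
```

View pics/s_tow.png

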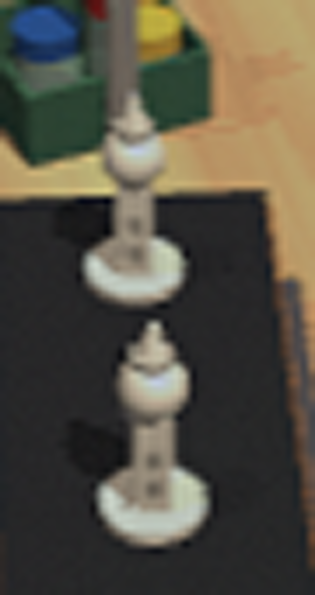

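```bash
python3 - <<'E'
from h import *
np.set_printoptions(suppress=True,precision=4)
c=lambda x,y,s,ox,oy:(ox+x/s-.5+.5/s,oy+y/s-.5+.5/s)
C=lambda x,y:c(x,y,4,125,145)
D=lambda x,y:c(x,y,3,225,310)
for a in [(48,437),(100,434),(137,434),(187,435)]: print('top',atz('top',C(*a),.205))
for a in [(103,95),(146,95),(178,95),(217,95)]: print('top low',atz('top',C(*a),.0955))
for a in [(526,130),(500,97),(488,68),(467,30)]: print('side',atz('side',D(*a),.205))
E
```

```text
top [0.4651 0.3688 0.205 ]
top [0.467  0.3394 0.205 ]
top [0.4671 0.3184 0.205 ]
top [0.4667 0.2901 0.205 ]
top low [0.6936 0.3794 0.0955]
top low [0.6938 0.3523 0.0955]
top low [0.694  0.3322 0.0955]
top low [0.6943 0.3076 0.0955]
side [0.4659 0.3677 0.205 ]
side [0.4712 0.3431 0.205 ]
side [0.4703 0.322  0.205 ]
side [0.4719 0.292  0.205 ]
```

>>> {"method": "move_arm", "body": {"increments": [{"offset":[0.03,0.03,0.01],"twist":-0.1},{"offset":[0.06,0.06,0.02],"twist":-0.2},{"offset":[0.09,0.09,0.03],"twist":-0.3},{"offset":[0.12,0.12,0.03],"twist":-0.4},{"offset":[0.15,0.15,0.03],"twist":-0.5},{"offset":[0.18,0.18,0.03],"twist":-0.508},{"offset":[0.2,0.21,0.03],"twist":-0.508},{"offset":[0.22,0.24,0.03],"twist":-0.508},{"offset":[0.24,0.27,0.03],"twist":-0.508},{"offset":[0.25,0.3,0.03],"twist":-0.508}]}}

```text
time: 0.93
tool_pos: [0.4478, -0.317, 0.252]
eef_rot: [-3.125, 0.313, -0.0]
wrist_force: [0.2, -0.0, -0.5]
opening: 0.0871
```

>>> {"method": "move_arm", "body": {"increments": [{"offset":[0.005,0.04,0]},{"offset":[0.01,0.08,0]},{"offset":[0.015,0.12,0]},{"offset":[0.02,0.16,0]},{"offset":[0.025,0.2,0]},{"offset":[0.03,0.24,0]},{"offset":[0.035,0.28,0]},{"offset":[0.04,0.32,0]},{"offset":[0.042,0.36,0]},{"offset":[0.042,0.389,0]}]}}

```text
invalid input at $.increments[0]: expected keys offset, twist
```

>>> {"method": "move_arm", "body": {"increments": [{"offset":[0,0,-0.03]},{"offset":[0,0,-0.06]},{"offset":[0,0,-0.09]},{"offset":[0,0,-0.09]},{"offset":[0,0,-0.09]}]}}

```text
invalid input at $.increments[0]: expected keys offset, twist
```

```bash
python3 - <<'E'
from h import *
s=bot.sense();print(s['tool_pos'],s['eef_rot'],s['qpos'])
crop(bot.capture('side'),280,170,400,290,'s1.png');crop(bot.capture('top'),215,190,375,310,'t1.png')
E
```

```text
[ 0.44776264 -0.31698728  0.25201903] [-3.12501151e+00  3.12639865e-01 -4.94349663e-04] [ 0.82497252  0.10512602 -0.27647441  1.65336703  0.0280985   1.38727861
 -1.22540612]
s1.png scale 5 origin 280 170
t1.png scale 5 origin 215 190
```

View pics/s1.png

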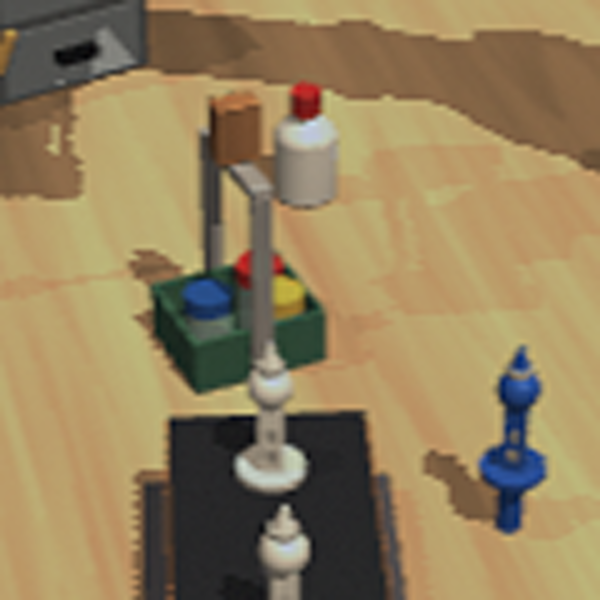

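>>> {"method": "move_arm", "body": {"increments": [{"offset":[0.005,0.04,0],"twist":0},{"offset":[0.01,0.08,0],"twist":0},{"offset":[0.015,0.12,0],"twist":0},{"offset":[0.02,0.16,0],"twist":0},{"offset":[0.025,0.2,0],"twist":0},{"offset":[0.03,0.24,0],"twist":0},{"offset":[0.035,0.28,0],"twist":0},{"offset":[0.04,0.32,0],"twist":0},{"offset":[0.042,0.36,0],"twist":0},{"offset":[0.042,0.389,0],"twist":0}]}}

```text
time: 1.87
tool_pos: [0.4874, 0.0725, 0.2526]
eef_rot: [-3.125, 0.313, -0.0]
wrist_force: [0.1, 0.5, 0.1]
opening: 0.0869
```

>>> {"method": "move_arm", "body": {"increments": [{"offset":[0,0,-0.03],"twist":0},{"offset":[0,0,-0.06],"twist":0},{"offset":[0,0,-0.09],"twist":0},{"offset":[0,0,-0.09],"twist":0},{"offset":[0,0,-0.09],"twist":0}]}}

```text
time: 2.28
tool_pos: [0.4866, 0.0684, 0.1616]
eef_rot: [3.125, -0.318, -0.006]
wrist_force: [-0.3, -0.5, 1.3]
opening: 0.0868
```

```bash
python3 - <<'E'
from h import *
s=bot.sense();print(s['tool_pos'],s['eef_rot'],s['qpos'])
crop(bot.capture('side'),270,200,410,320,'s2.png')
E
```

```text
[0.48655157 0.06841859 0.16160206] [ 3.12514831 -0.31795843 -0.00569949] [ 0.45179818  0.06173748 -0.66090838  1.89267637  0.03971038  1.20397126
 -1.99615048]
s2.png scale 5 origin 270 200
```

View pics/s2.png

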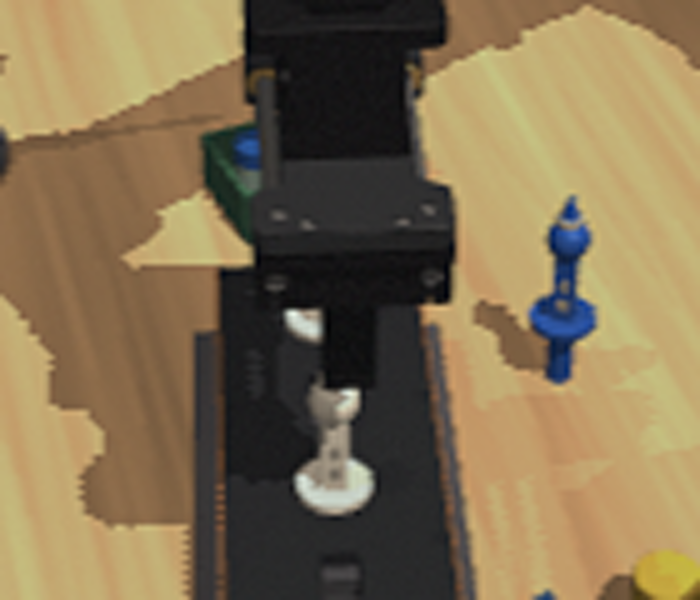

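```bash
python3 - <<'E'
from h import *
s=bot.sense();p=s['tool_pos'];M=R.from_rotvec(s['eef_rot']).as_matrix()
f=lambda P:(proj('side',P)[0]-[270,200]+.4)*5
print(M[:,1],M[:,2])
for w in(-.0095,.0095):print('tip',f(p-M[:,1]*.0435+M[:,0]*w))
for q in[(.4888,.069),(.4865,.0685)]:print(q,f([*q,.112]),f([*q,.064]))
E
```

```text
[-2.01496935e-01 -9.79489122e-01 -2.14267552e-04] [-2.91037666e-05  2.24741512e-04 -9.99999974e-01]
tip [366.56152693 371.2084306 ]
tip [320.02628235 372.9045136 ]
(0.4888, 0.069) [335.74890277 398.31264451] [335.9052234  479.26608789]
(0.4865, 0.0685) [340.54557068 396.70375482] [340.56584201 477.64024132]
```

>>> {"method": "move_arm", "body": {"increments": [{"offset":[0.003,0.0012,-0.03],"twist":0},{"offset":[0.003,0.0012,-0.06],"twist":0},{"offset":[0.003,0.0012,-0.085],"twist":0},{"offset":[0.003,0.0012,-0.085],"twist":0},{"offset":[0.003,0.0012,-0.085],"twist":0}]}}

```text
time: 2.75
tool_pos: [0.4914, 0.0702, 0.0788]
eef_rot: [-3.125, 0.318, -0.001]
wrist_force: [0.7, -0.2, 1.1]
opening: 0.0868
```

```bash
python3 - <<'E'
from h import *
s=bot.sense();print(s['tool_pos'],s['wrist_force'])
crop(bot.capture('side'),290,210,390,320,'s3.png');crop(bot.capture('top'),215,190,375,310,'t3.png')
E
```

```text
[0.49138193 0.07019884 0.07877447] [ 0.69348241 -0.1883243   1.07261666]
s3.png scale 5 origin 290 210
t3.png scale 5 origin 215 190
```

View pics/s3.png

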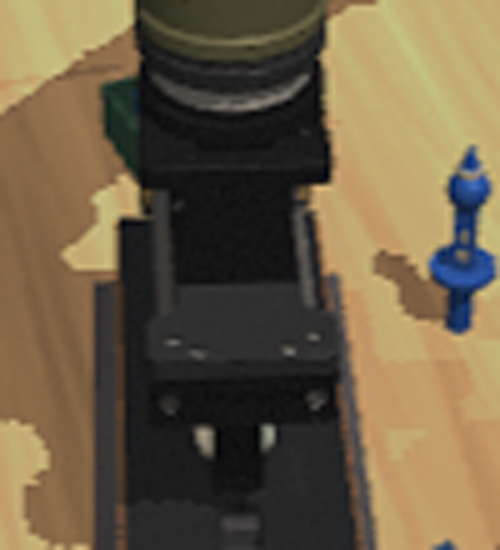

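View pics/t3.png

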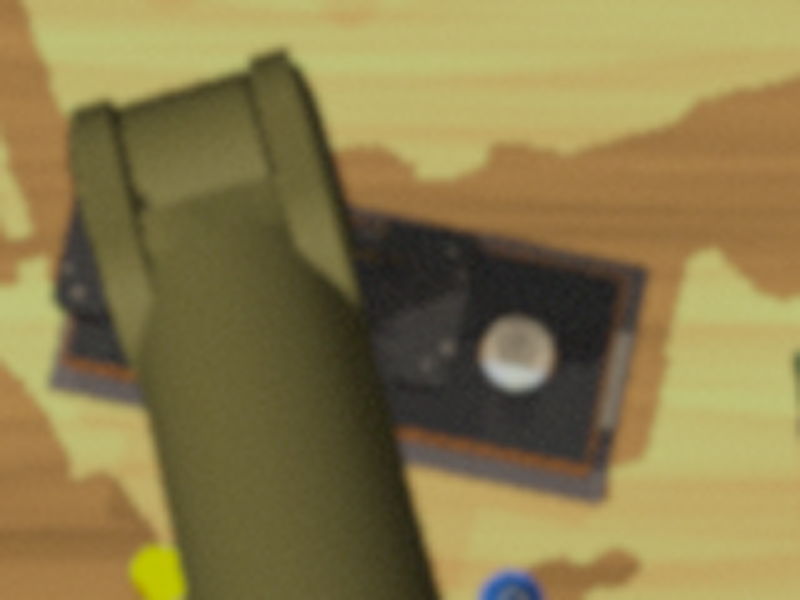

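>>> {"method": "move_arm", "body": {"increments": [{"offset":[-0.001,0,-0.006],"twist":0},{"offset":[-0.001,0,-0.012],"twist":0},{"offset":[-0.001,0,-0.012],"twist":0},{"offset":[-0.001,0,-0.012],"twist":0}]}}

```text
time: 3.18
tool_pos: [0.4895, 0.0702, 0.0656]
eef_rot: [3.125, -0.317, -0.001]
wrist_force: [-0.8, 0.6, -0.3]
opening: 0.0872
```

>>> {"method": "move_arm", "body": {"increments": [{"offset":[0,0,0],"twist":0},{"offset":[0,0,0],"twist":0},{"offset":[0,0,0],"twist":0},{"offset":[0,0,0],"twist":0},{"offset":[0,0,0],"twist":0},{"offset":[0,0,0],"twist":0},{"offset":[0,0,0],"twist":0},{"offset":[0,0,0],"twist":0},{"offset":[0,0,0],"twist":0},{"offset":[0,0,0],"twist":0}], "grip": 0.0}}

```text
time: 4.02
tool_pos: [0.4897, 0.0704, 0.0656]
eef_rot: [3.125, -0.317, -0.0]
wrist_force: [-0.1, 0.3, 0.4]
opening: 0.0284
```

>>> {"method": "move_arm", "body": {"increments": [{"offset":[0,0,0],"twist":0},{"offset":[0,0,0],"twist":0},{"offset":[0,0,0],"twist":0},{"offset":[0,0,0],"twist":0},{"offset":[0,0,0],"twist":0},{"offset":[0,0,0],"twist":0}], "grip": 0.0}}

```text
time: 4.52
tool_pos: [0.4896, 0.0699, 0.0656]
eef_rot: [3.125, -0.317, -0.0]
wrist_force: [-1.2, -2.4, 1.7]
opening: 0.0199
```

>>> {"method": "move_arm", "body": {"increments": [{"offset":[0,0,0],"twist":0},{"offset":[0,0,0],"twist":0},{"offset":[0,0,0],"twist":0},{"offset":[0,0,0],"twist":0},{"offset":[0,0,0],"twist":0},{"offset":[0,0,0],"twist":0}], "grip": 0.0}}

```text
time: 5.02
tool_pos: [0.4896, 0.07, 0.0656]
eef_rot: [3.125, -0.317, -0.0]
wrist_force: [-0.9, -2.7, 2.3]
opening: 0.0199
```

```bash
python3 - <<'E'
from h import *
s=bot.sense();print(s['tool_pos'],s['wrist_force'],s['wrist_torque'],s['opening'])
crop(bot.capture('side'),290,210,390,320,'s4.png')
E
```

```text
[0.48962194 0.07003074 0.065572  ] [-0.90671648 -2.71762574  2.2799668 ] [-0.65522463  0.24783759  0.00625893] 0.01993312736174288
s4.png scale 5 origin 290 210
```

View pics/s4.png

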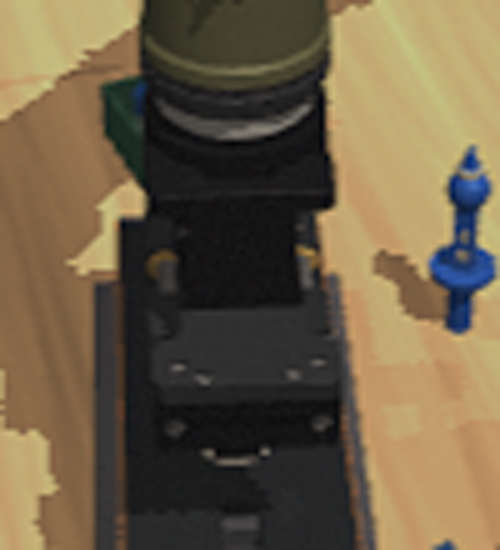

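>>> {"method": "move_arm", "body": {"increments": [{"offset":[0,-0.001,0],"twist":0},{"offset":[0,-0.001,0],"twist":0},{"offset":[0,-0.001,0],"twist":0}], "grip": 0.0}}

```text
time: 5.32
tool_pos: [0.4897, 0.0699, 0.0656]
eef_rot: [-3.125, 0.317, 0.0]
wrist_force: [-1.0, -1.0, 1.6]
opening: 0.0201
```

>>> {"method": "move_arm", "body": {"increments": [{"offset":[0,0,0],"twist":0},{"offset":[0,0,0],"twist":0},{"offset":[0,0,-0.0012],"twist":0},{"offset":[0,0,-0.0012],"twist":0},{"offset":[0,0,-0.0012],"twist":0}], "grip": 0.03}}

```text
time: 5.73
tool_pos: [0.4899, 0.0698, 0.0645]
eef_rot: [-3.125, 0.316, -0.001]
wrist_force: [0.2, 0.6, -0.6]
opening: 0.0299
```

>>> {"method": "move_arm", "body": {"increments": [{"offset":[0,0,0],"twist":0},{"offset":[0,0,0],"twist":0},{"offset":[0,0,0],"twist":0},{"offset":[0,0,0],"twist":0},{"offset":[0,0,0],"twist":0},{"offset":[0,0,0],"twist":0}], "grip": 0.0}}

```text
time: 6.23
tool_pos: [0.4898, 0.0693, 0.0644]
eef_rot: [3.125, -0.317, 0.0]
wrist_force: [1.1, 0.7, 1.3]
opening: 0.0198
```

>>> {"method": "move_arm", "body": {"increments": [{"offset":[0,0,0],"twist":0.1},{"offset":[0,0,0.0003],"twist":0.2},{"offset":[0,0,0.0006],"twist":0.3},{"offset":[0,0,0.001],"twist":0.4}], "grip": 0.0}}

```text
time: 6.57
tool_pos: [0.4889, 0.0692, 0.0646]
eef_rot: [-3.125, -0.317, 0.002]
wrist_force: [0.1, 0.5, -4.3]
opening: 0.02
```

>>> {"method": "move_arm", "body": {"increments": [{"offset":[0,0,0],"twist":-0.1},{"offset":[0,0,0.0003],"twist":-0.2},{"offset":[0,0,0.0006],"twist":-0.3},{"offset":[0,0,0.0009],"twist":-0.4},{"offset":[0,0,0.0012],"twist":-0.5},{"offset":[0,0,0.0015],"twist":-0.6},{"offset":[0,0,0.0018],"twist":-0.7},{"offset":[0,0,0.002],"twist":-0.8}]}}

```text
time: 7.23
tool_pos: [0.4883, 0.0694, 0.0659]
eef_rot: [2.998, -0.938, -0.004]
wrist_force: [0.9, 0.7, -6.3]
opening: 0.0201
```

```bash
python3 - <<'E'
from h import *
s=bot.sense();print(s['tool_pos'],s['wrist_force'],s['wrist_torque'],s['opening'],s['qpos'])
crop(bot.capture('side'),290,210,390,360,'s5.png')
E
```

```text
[0.48831354 0.06944204 0.06592641] [ 0.87244882  0.70060443 -6.29452733] [ 0.32819002 -0.21081518  0.14123064] 0.02008967808534928 [ 0.37957402  0.17893878 -0.61480582  1.99109773  0.12042984  1.00957387
 -2.46968372]
s5.png scale 4 origin 290 210
```

View pics/s5.png

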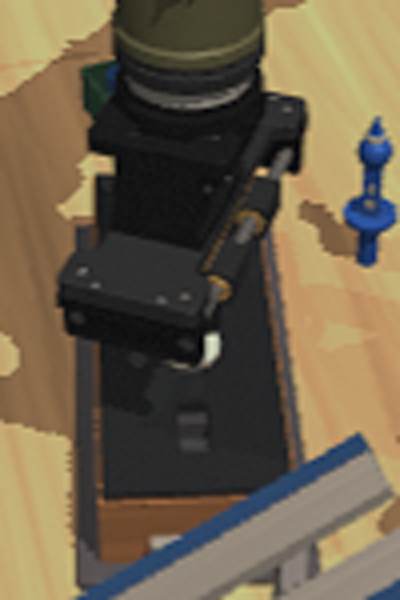

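>>> {"method": "move_arm", "body": {"increments": [{"offset":[0,0,0],"twist":0.1},{"offset":[0,0,0.0003],"twist":0.2},{"offset":[0,0,0.0006],"twist":0.3},{"offset":[0,0,0.0009],"twist":0.4},{"offset":[0,0,0.0012],"twist":0.5},{"offset":[0,0,0.0015],"twist":0.6},{"offset":[0,0,0.0018],"twist":0.7},{"offset":[0,0,0.002],"twist":0.8}]}}

```text
time: 7.95
tool_pos: [0.488, 0.0691, 0.0678]
eef_rot: [-3.125, -0.321, 0.005]
wrist_force: [0.2, 0.3, -7.1]
opening: 0.0199
```

>>> {"method": "move_arm", "body": {"increments": [{"offset":[0,0,0],"twist":-0.1},{"offset":[0,0,0.0003],"twist":-0.2},{"offset":[0,0,0.0006],"twist":-0.3},{"offset":[0,0,0.0009],"twist":-0.4},{"offset":[0,0,0.0012],"twist":-0.5},{"offset":[0,0,0.0015],"twist":-0.6},{"offset":[0,0,0.0018],"twist":-0.7},{"offset":[0,0,0.002],"twist":-0.8}]}}

```text
time: 8.62
tool_pos: [0.4881, 0.0694, 0.0698]
eef_rot: [2.999, -0.935, -0.005]
wrist_force: [1.1, 0.6, -8.1]
opening: 0.0199
```

>>> {"method": "move_arm", "body": {"increments": [{"offset":[0,0,0],"twist":0.1},{"offset":[0,0,0.0003],"twist":0.2},{"offset":[0,0,0.0006],"twist":0.3},{"offset":[0,0,0.0009],"twist":0.4},{"offset":[0,0,0.0012],"twist":0.5},{"offset":[0,0,0.0015],"twist":0.6},{"offset":[0,0,0.0018],"twist":0.7},{"offset":[0,0,0.002],"twist":0.8}]}}

```text
time: 9.28
tool_pos: [0.488, 0.0691, 0.0718]
eef_rot: [-3.125, -0.321, 0.005]
wrist_force: [0.6, 0.6, -8.1]
opening: 0.0197
```

```bash
python3 - <<'E'
from h import *
s=bot.sense();print(s['tool_pos'],s['wrist_force'],s['wrist_torque'],s['opening'])
crop(bot.capture('side'),290,210,390,360,'s6.png')
E
```

```text
[0.48795627 0.0691053  0.07178297] [ 0.55125125  0.56399188 -8.1303929 ] [ 0.10170286 -0.11453295 -0.10673961] 0.01965088490737974
s6.png scale 4 origin 290 210
```

View pics/s6.png

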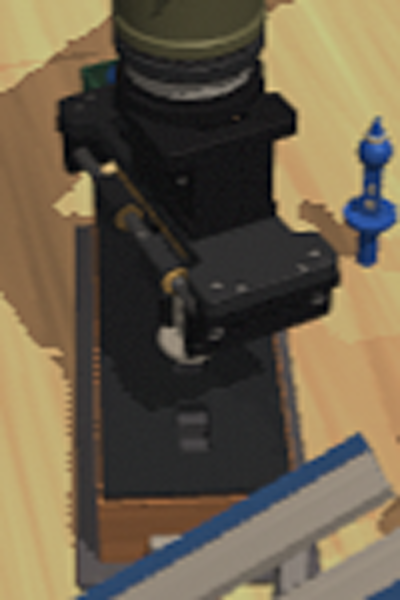

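>>> {"method": "move_arm", "body": {"increments": [{"offset":[0,0,0],"twist":-0.1},{"offset":[0,0,0.0003],"twist":-0.2},{"offset":[0,0,0.0006],"twist":-0.3},{"offset":[0,0,0.0009],"twist":-0.4},{"offset":[0,0,0.0012],"twist":-0.5},{"offset":[0,0,0.0015],"twist":-0.6},{"offset":[0,0,0.0018],"twist":-0.7},{"offset":[0,0,0.002],"twist":-0.8}]}}

```text
time: 10.0
tool_pos: [0.4882, 0.0693, 0.074]
eef_rot: [2.997, -0.939, -0.005]
wrist_force: [0.3, 1.6, -7.3]
opening: 0.0199
```

>>> {"method": "move_arm", "body": {"increments": [{"offset":[0,0,0],"twist":0.1},{"offset":[0,0,0.0003],"twist":0.2},{"offset":[0,0,0.0006],"twist":0.3},{"offset":[0,0,0.0009],"twist":0.4},{"offset":[0,0,0.0012],"twist":0.5},{"offset":[0,0,0.0015],"twist":0.6},{"offset":[0,0,0.0018],"twist":0.7},{"offset":[0,0,0.002],"twist":0.8}]}}

```text
time: 10.67
tool_pos: [0.4882, 0.0691, 0.076]
eef_rot: [-3.125, -0.317, 0.005]
wrist_force: [1.3, 0.0, -8.3]
opening: 0.0198
```

>>> {"method": "move_arm", "body": {"increments": [{"offset":[0,0,0],"twist":-0.1},{"offset":[0,0,0.0003],"twist":-0.2},{"offset":[0,0,0.0006],"twist":-0.3},{"offset":[0,0,0.0009],"twist":-0.4},{"offset":[0,0,0.0012],"twist":-0.5},{"offset":[0,0,0.0015],"twist":-0.6},{"offset":[0,0,0.0018],"twist":-0.7},{"offset":[0,0,0.002],"twist":-0.8}]}}

```text
time: 11.33
tool_pos: [0.4884, 0.0694, 0.078]
eef_rot: [2.997, -0.939, -0.004]
wrist_force: [0.6, 0.4, -8.1]
opening: 0.0195
```

>>> {"method": "move_arm", "body": {"increments": [{"offset":[0,0,0],"twist":0.1},{"offset":[0,0,0.0003],"twist":0.2},{"offset":[0,0,0.0006],"twist":0.3},{"offset":[0,0,0.0009],"twist":0.4},{"offset":[0,0,0.0012],"twist":0.5},{"offset":[0,0,0.0015],"twist":0.6},{"offset":[0,0,0.0018],"twist":0.7},{"offset":[0,0,0.002],"twist":0.8}]}}

```text
time: 12.0
tool_pos: [0.4883, 0.069, 0.0801]
eef_rot: [-3.125, -0.317, 0.004]
wrist_force: [1.2, -0.1, -6.9]
opening: 0.0197
```

```bash
python3 - <<'E'
from h import *
s=bot.sense();print(s['tool_pos'],s['wrist_force'],s['wrist_torque'],s['opening'])
crop(bot.capture('side'),290,210,390,360,'s7.png')
E
```

```text
[0.4883438  0.06901542 0.08008978] [ 1.24388742 -0.05964719 -6.92067503] [ 0.00473211 -0.13240515 -0.11741701] 0.019686208455125465
s7.png scale 4 origin 290 210
```

View pics/s7.png

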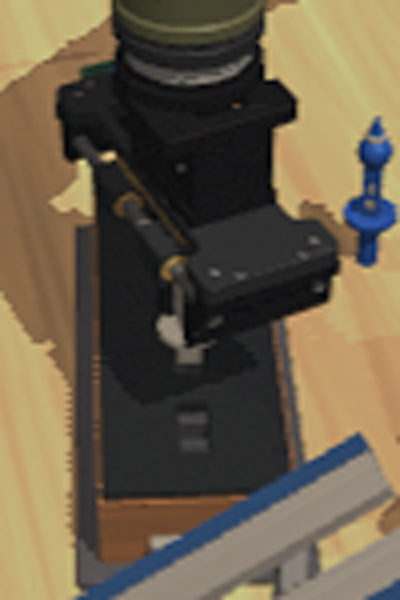

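>>> {"method": "move_arm", "body": {"increments": [{"offset":[0,0,0],"twist":-0.1},{"offset":[0,0,0.0003],"twist":-0.2},{"offset":[0,0,0.0006],"twist":-0.3},{"offset":[0,0,0.0009],"twist":-0.4},{"offset":[0,0,0.0012],"twist":-0.5},{"offset":[0,0,0.0015],"twist":-0.6},{"offset":[0,0,0.0018],"twist":-0.7},{"offset":[0,0,0.002],"twist":-0.8}]}}

```text
time: 12.72
tool_pos: [0.4886, 0.0694, 0.0823]
eef_rot: [2.996, -0.942, -0.003]
wrist_force: [0.9, 1.0, -8.2]
opening: 0.0196
```

>>> {"method": "move_arm", "body": {"increments": [{"offset":[0,0,0],"twist":0.1},{"offset":[0,0,0.0003],"twist":0.2},{"offset":[0,0,0.0006],"twist":0.3},{"offset":[0,0,0.0009],"twist":0.4},{"offset":[0,0,0.0012],"twist":0.5},{"offset":[0,0,0.0015],"twist":0.6},{"offset":[0,0,0.0018],"twist":0.7},{"offset":[0,0,0.002],"twist":0.8}]}}

```text
time: 13.38
tool_pos: [0.4885, 0.069, 0.0843]
eef_rot: [3.126, 0.313, -0.004]
wrist_force: [1.4, -0.3, -6.6]
opening: 0.0197
```

>>> {"method": "move_arm", "body": {"increments": [{"offset":[0,0,0],"twist":-0.1},{"offset":[0,0,0.0003],"twist":-0.2},{"offset":[0,0,0.0006],"twist":-0.3},{"offset":[0,0,0.0009],"twist":-0.4},{"offset":[0,0,0.0012],"twist":-0.5},{"offset":[0,0,0.0015],"twist":-0.6},{"offset":[0,0,0.0018],"twist":-0.7},{"offset":[0,0,0.002],"twist":-0.8}]}}

```text
time: 14.05
tool_pos: [0.4886, 0.0694, 0.0864]
eef_rot: [2.996, -0.942, -0.003]
wrist_force: [1.0, 1.3, -7.1]
opening: 0.0192
```

>>> {"method": "move_arm", "body": {"increments": [{"offset":[0,0,0],"twist":0.1},{"offset":[0,0,0.0003],"twist":0.2},{"offset":[0,0,0.0006],"twist":0.3},{"offset":[0,0,0.0009],"twist":0.4},{"offset":[0,0,0.0012],"twist":0.5},{"offset":[0,0,0.0015],"twist":0.6},{"offset":[0,0,0.0018],"twist":0.7},{"offset":[0,0,0.002],"twist":0.8}]}}

```text
time: 14.72
tool_pos: [0.4885, 0.0691, 0.0884]
eef_rot: [3.126, 0.313, -0.004]
wrist_force: [-0.1, 0.1, -6.9]
opening: 0.0195
```

```bash
python3 - <<'E'
from h import *
s=bot.sense();print(s['tool_pos'],s['wrist_force'],s['wrist_torque'],s['opening'])
crop(bot.capture('side'),290,210,390,360,'s8.png')
E
```

```text
[0.48851213 0.06905429 0.08835045] [-0.1468078   0.13738563 -6.91729001] [-1.69183533e-02  2.93959330e-05 -3.22436559e-02] 0.0195413604061949
s8.png scale 4 origin 290 210
```

View pics/s8.png

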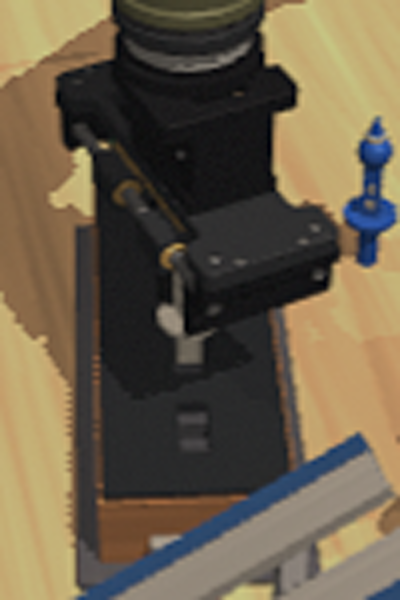

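>>> {"method": "move_arm", "body": {"increments": [{"offset":[0,0,0],"twist":-0.1},{"offset":[0,0,0.0003],"twist":-0.2},{"offset":[0,0,0.0006],"twist":-0.3},{"offset":[0,0,0.0009],"twist":-0.4},{"offset":[0,0,0.0012],"twist":-0.5},{"offset":[0,0,0.0015],"twist":-0.6},{"offset":[0,0,0.0018],"twist":-0.7},{"offset":[0,0,0.002],"twist":-0.8}]}}

```text
time: 15.43
tool_pos: [0.4886, 0.0694, 0.0904]
eef_rot: [2.995, -0.945, -0.003]
wrist_force: [1.2, 0.5, -6.8]
opening: 0.02
```

>>> {"method": "move_arm", "body": {"increments": [{"offset":[0,0,0],"twist":0.1},{"offset":[0,0,0.0003],"twist":0.2},{"offset":[0,0,0.0006],"twist":0.3},{"offset":[0,0,0.0009],"twist":0.4},{"offset":[0,0,0.0012],"twist":0.5},{"offset":[0,0,0.0015],"twist":0.6},{"offset":[0,0,0.0018],"twist":0.7},{"offset":[0,0,0.002],"twist":0.8}]}}

```text
time: 16.1
tool_pos: [0.4885, 0.0691, 0.0924]
eef_rot: [-3.126, -0.311, 0.004]
wrist_force: [0.1, 0.6, -7.5]
opening: 0.0203
```

>>> {"method": "move_arm", "body": {"increments": [{"offset":[0,0,0],"twist":-0.1},{"offset":[0,0,0.0003],"twist":-0.2},{"offset":[0,0,0.0006],"twist":-0.3},{"offset":[0,0,0.0009],"twist":-0.4},{"offset":[0,0,0.0012],"twist":-0.5},{"offset":[0,0,0.0015],"twist":-0.6},{"offset":[0,0,0.0018],"twist":-0.7},{"offset":[0,0,0.002],"twist":-0.8}]}}

```text
time: 16.77
tool_pos: [0.4885, 0.0693, 0.0943]
eef_rot: [2.995, -0.945, -0.004]
wrist_force: [-0.3, 0.4, -8.2]
opening: 0.0199
```

>>> {"method": "move_arm", "body": {"increments": [{"offset":[0,0,0],"twist":0.1},{"offset":[0,0,0.0003],"twist":0.2},{"offset":[0,0,0.0006],"twist":0.3},{"offset":[0,0,0.0009],"twist":0.4},{"offset":[0,0,0.0012],"twist":0.5},{"offset":[0,0,0.0015],"twist":0.6},{"offset":[0,0,0.0018],"twist":0.7},{"offset":[0,0,0.002],"twist":0.8}]}}

```text
time: 17.43
tool_pos: [0.4885, 0.0691, 0.0963]
eef_rot: [-3.126, -0.311, 0.004]
wrist_force: [-0.8, 0.5, -7.7]
opening: 0.0199
```

```bash
python3 - <<'E'
from h import *
s=bot.sense();print(s['tool_pos'],s['wrist_force'],s['wrist_torque'],s['opening'])
crop(bot.capture('side'),290,210,390,360,'s9.png')
E
```

```text
[0.48845998 0.06907206 0.09628224] [-0.8077338   0.50657975 -7.69661306] [-0.02239754 -0.02389865 -0.04943323] 0.01992086701960297
s9.png scale 4 origin 290 210
```

View pics/s9.png

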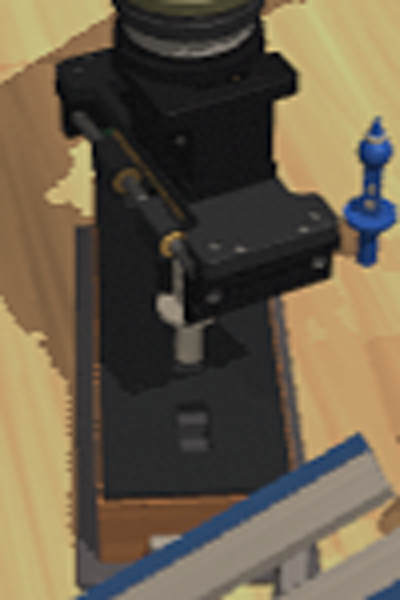

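>>> {"method": "move_arm", "body": {"increments": [{"offset":[0,0,0],"twist":-0.1},{"offset":[0,0,0.0003],"twist":-0.2},{"offset":[0,0,0.0006],"twist":-0.3},{"offset":[0,0,0.0009],"twist":-0.4},{"offset":[0,0,0.0012],"twist":-0.5},{"offset":[0,0,0.0015],"twist":-0.6},{"offset":[0,0,0.0018],"twist":-0.7},{"offset":[0,0,0.002],"twist":-0.8}]}}

```text
time: 18.15
tool_pos: [0.4905, 0.0694, 0.1003]
eef_rot: [-2.995, 0.948, -0.003]
wrist_force: [-0.2, 0.5, -0.1]
opening: 0.0199
```

>>> {"method": "move_arm", "body": {"increments": [{"offset":[0,0,0],"twist":0.1},{"offset":[0,0,0.0003],"twist":0.2},{"offset":[0,0,0.0006],"twist":0.3},{"offset":[0,0,0.0009],"twist":0.4},{"offset":[0,0,0.0012],"twist":0.5},{"offset":[0,0,0.0015],"twist":0.6},{"offset":[0,0,0.0018],"twist":0.7},{"offset":[0,0,0.002],"twist":0.8}]}}

```text
time: 18.82
tool_pos: [0.4905, 0.0694, 0.1023]
eef_rot: [3.126, 0.309, 0.003]
wrist_force: [0.2, -0.1, -0.6]
opening: 0.02
```

>>> {"method": "move_arm", "body": {"increments": [{"offset":[0,0,0],"twist":-0.1},{"offset":[0,0,0.0003],"twist":-0.2},{"offset":[0,0,0.0006],"twist":-0.3},{"offset":[0,0,0.0009],"twist":-0.4},{"offset":[0,0,0.0012],"twist":-0.5},{"offset":[0,0,0.0015],"twist":-0.6},{"offset":[0,0,0.0018],"twist":-0.7},{"offset":[0,0,0.002],"twist":-0.8}]}}

```text
time: 19.48
tool_pos: [0.4905, 0.0694, 0.1043]
eef_rot: [-2.995, 0.948, -0.003]
wrist_force: [0.3, -0.9, -1.4]
opening: 0.0197
```

>>> {"method": "move_arm", "body": {"increments": [{"offset":[0,0,0],"twist":0.1},{"offset":[0,0,0.0003],"twist":0.2},{"offset":[0,0,0.0006],"twist":0.3},{"offset":[0,0,0.0009],"twist":0.4},{"offset":[0,0,0.0012],"twist":0.5},{"offset":[0,0,0.0015],"twist":0.6},{"offset":[0,0,0.0018],"twist":0.7},{"offset":[0,0,0.002],"twist":0.8}]}}

```text
time: 20.15
tool_pos: [0.4905, 0.0694, 0.1063]
eef_rot: [3.126, 0.309, 0.003]
wrist_force: [1.0, -0.3, -0.8]
opening: 0.0199
```

```bash
python3 - <<'E'
from h import *
s=bot.sense();print(s['tool_pos'],s['wrist_force'],s['wrist_torque'],s['opening'],s['qpos'])
crop(bot.capture('side'),290,210,390,360,'s10.png')
E
```

```text
[0.49046251 0.06940244 0.10626625] [ 0.95047956 -0.26424947 -0.79370215] [0.00021066 0.02567127 0.00932882] 0.019863275192447034 [ 0.45604622  0.13336844 -0.68665474  1.95006068  0.09596913  1.0884239
 -1.64466098]
s10.png scale 4 origin 290 210
```

View pics/s10.png

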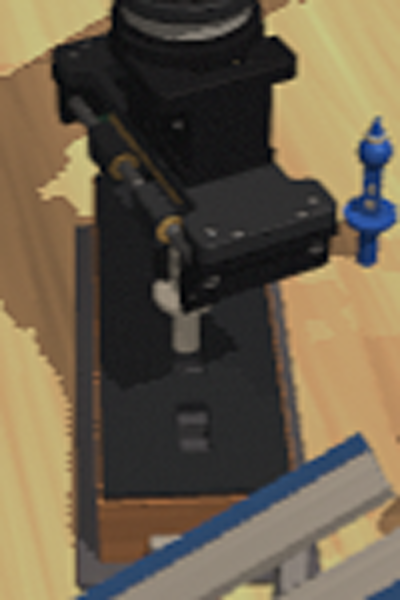

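>>> {"method": "move_arm", "body": {"increments": [{"offset":[0,0,0.03],"twist":-0.05},{"offset":[0,0,0.06],"twist":-0.1},{"offset":[0,0,0.09],"twist":-0.14},{"offset":[0,0.01,0.12],"twist":-0.14},{"offset":[0,0.03,0.15],"twist":-0.14},{"offset":[0,0.05,0.18],"twist":-0.14},{"offset":[0,0.08,0.18],"twist":-0.14},{"offset":[0.002,0.11,0.18],"twist":-0.14},{"offset":[0.004,0.14,0.18],"twist":-0.14},{"offset":[0.008,0.17,0.18],"twist":-0.14}]}}

```text
time: 21.03
tool_pos: [0.4978, 0.2408, 0.2866]
eef_rot: [3.14, 0.079, 0.004]
wrist_force: [0.4, -0.1, -1.0]
opening: 0.0196
```

>>> {"method": "move_arm", "body": {"increments": [{"offset":[0.003,0.03,0],"twist":0},{"offset":[0.006,0.06,0],"twist":0},{"offset":[0.01,0.085,0],"twist":0},{"offset":[0.0105,0.0925,0],"twist":0},{"offset":[0.0105,0.0925,0],"twist":0},{"offset":[0.0105,0.0925,0],"twist":0},{"offset":[0.0105,0.0925,0],"twist":0}]}}

```text
time: 21.62
tool_pos: [0.5088, 0.3301, 0.2856]
eef_rot: [3.139, 0.084, 0.001]
wrist_force: [-0.0, 0.2, -0.4]
opening: 0.0197
```

```bash
python3 - <<'E'
from h import *
s=bot.sense();print(s['tool_pos'],s['wrist_force'],s['opening'],s['qpos'],R.from_rotvec(s['eef_rot']).as_matrix()[:,0])
i=bot.capture('side');crop(i,240,230,440,380,'s11.png')
j=bot.capture('top');cv2.imwrite('pics/t11.png',j)
E
```

```text
[0.50882025 0.33012852 0.28556377] [-0.03351617  0.24199071 -0.41150691] 0.0197222360934225 [ 0.06790711  0.3094725  -0.86432182  1.44308531  0.23590569  1.49651555
 -2.30732264] [9.98556185e-01 5.37144677e-02 5.49583563e-04]
s11.png scale 4 origin 240 230
```

View pics/s11.png

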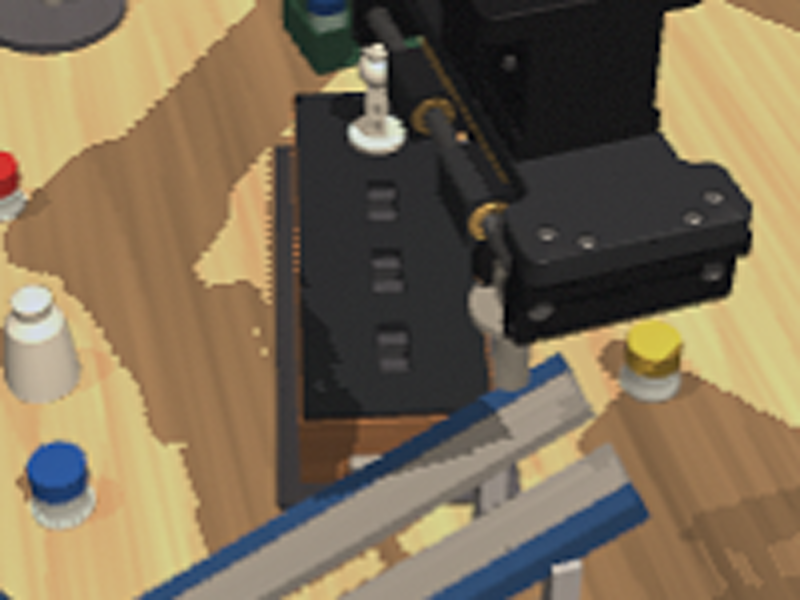

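View pics/t11.png

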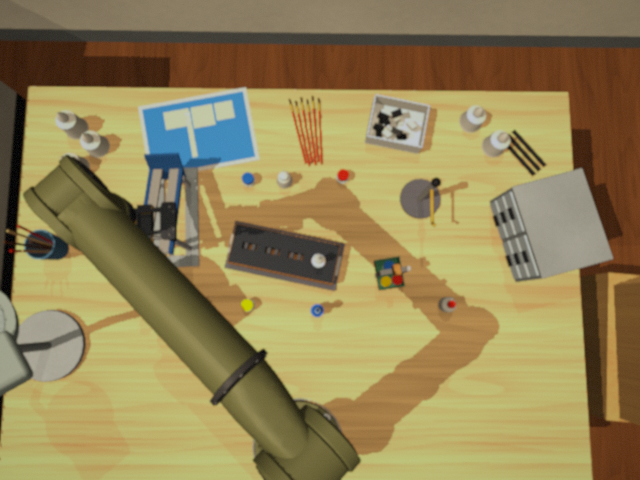

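```bash
python3 - <<'E'
from h import *
f=lambda P:(proj('side',P)[0]-[240,230]+.4)*4
print(f([.5088,.330,.245]),f([.5088,.330,.281]))
# calibration check chute pts
up=np.array([.468,.330,.205]);print('slot up',f(up),'L',f(up+[-.0006,.010,0]),'R',f(up+[.0006,-.01,0]))
print('outer',f(up+[-.0024,.042,0.001]),f(up-[-.0024,.042,-.001]))
E
```

```text
[510.93217051 373.95531343] [514.71470021 307.06433236]
slot up [603.01120769 424.15071083] L [613.06613059 442.01027753] R [593.15767878 406.65013463]
outer [646.59530034 500.07155364] [563.31873542 351.22301439]
```

>>> {"method": "move_arm", "body": {"increments": [{"offset":[0,0.002,-0.01],"twist":0},{"offset":[0,0.002,-0.03],"twist":0},{"offset":[0,0.002,-0.045],"twist":0},{"offset":[0,0.002,-0.06],"twist":0},{"offset":[0,0.002,-0.07],"twist":0},{"offset":[0,0.002,-0.078],"twist":0},{"offset":[0,0.002,-0.078],"twist":0},{"offset":[0,0.002,-0.078],"twist":0}]}}

```text
time: 22.38
tool_pos: [0.5082, 0.3332, 0.2072]
eef_rot: [3.139, 0.09, -0.001]
wrist_force: [0.3, -1.0, -1.0]
opening: 0.0197
```

```bash
python3 - <<'E'
from h import *
s=bot.sense();print(s['tool_pos'],s['wrist_force'],s['opening'])
i=bot.capture('side');crop(i,310,280,410,380,'s12.png')
E
```

```text
[0.50823551 0.33320313 0.20724752] [ 0.29266793 -1.02611541 -0.97028148] 0.019667936684271577
s12.png scale 6 origin 310 280
```

View pics/s12.png

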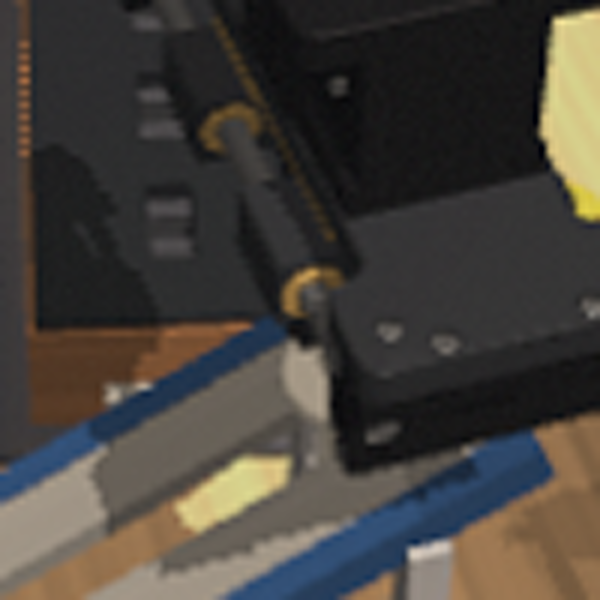

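>>> {"method": "move_arm", "body": {"increments": [{"offset":[0,-0.0005,-0.003],"twist":0},{"offset":[0,-0.0005,-0.006],"twist":0},{"offset":[0,-0.0005,-0.0075],"twist":0},{"offset":[0,-0.0005,-0.0075],"twist":0},{"offset":[0,-0.0005,-0.0075],"twist":0}]}}

```text
time: 22.85
tool_pos: [0.5082, 0.3333, 0.1998]
eef_rot: [3.14, 0.091, -0.0]
wrist_force: [1.7, -1.7, -1.5]
opening: 0.0198
```

```bash
python3 - <<'E'
from h import *
s=bot.sense();print(s['tool_pos'],s['wrist_force'],s['opening'])
i=bot.capture('side');crop(i,310,280,410,380,'s13.png')
E
```

```text
[0.50815706 0.33327995 0.19984035] [ 1.70986216 -1.74888582 -1.54663186] 0.019789897677793964
s13.png scale 6 origin 310 280
```

View pics/s13.png

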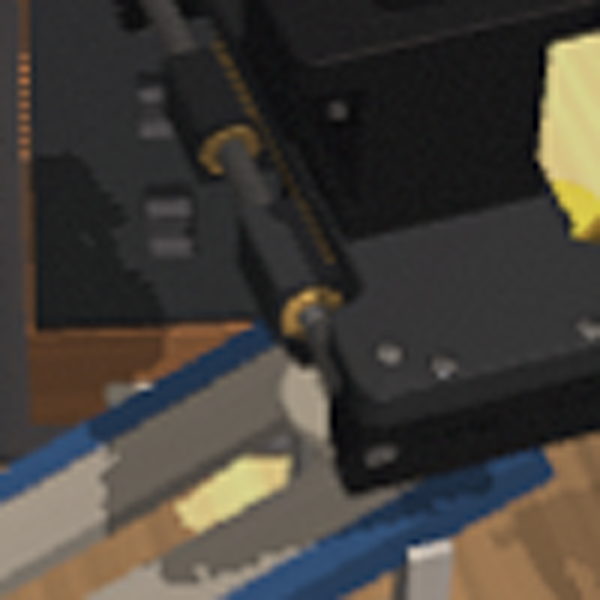

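>>> {"method": "move_arm", "body": {"increments": [{"offset":[0,-0.0015,-0.001],"twist":0},{"offset":[0,-0.0015,-0.002],"twist":0},{"offset":[0,-0.0015,-0.002],"twist":0},{"offset":[0,-0.0015,-0.002],"twist":0}]}}

```text
time: 23.23
tool_pos: [0.5081, 0.3321, 0.1979]
eef_rot: [-3.14, -0.091, 0.0]
wrist_force: [-1.2, -0.0, -0.6]
opening: 0.0198
```

>>> {"method": "move_arm", "body": {"increments": [{"offset":[0,0,0],"twist":0},{"offset":[0,0,0],"twist":0},{"offset":[0,0,0],"twist":0},{"offset":[0,0,0],"twist":0},{"offset":[0,0,0],"twist":0},{"offset":[0,0,0],"twist":0},{"offset":[0,0,0],"twist":0},{"offset":[0,0,0],"twist":0},{"offset":[0,0,0],"twist":0},{"offset":[0,0,0],"twist":0}], "grip": 0.065}}

```text
time: 24.07
tool_pos: [0.5082, 0.3318, 0.1979]
eef_rot: [3.14, 0.091, -0.0]
wrist_force: [0.8, 0.2, -0.5]
opening: 0.0643
```

```bash
python3 - <<'E'
from h import *
s=bot.sense();print(s['tool_pos'],s['wrist_force'],s['opening'])
i=bot.capture('side');crop(i,210,300,410,450,'s14.png')
E
```

```text
[0.50818588 0.33181931 0.19788184] [ 0.77230034  0.24010431 -0.51557963] 0.06434753805500755
s14.png scale 4 origin 210 300
```

View pics/s14.png

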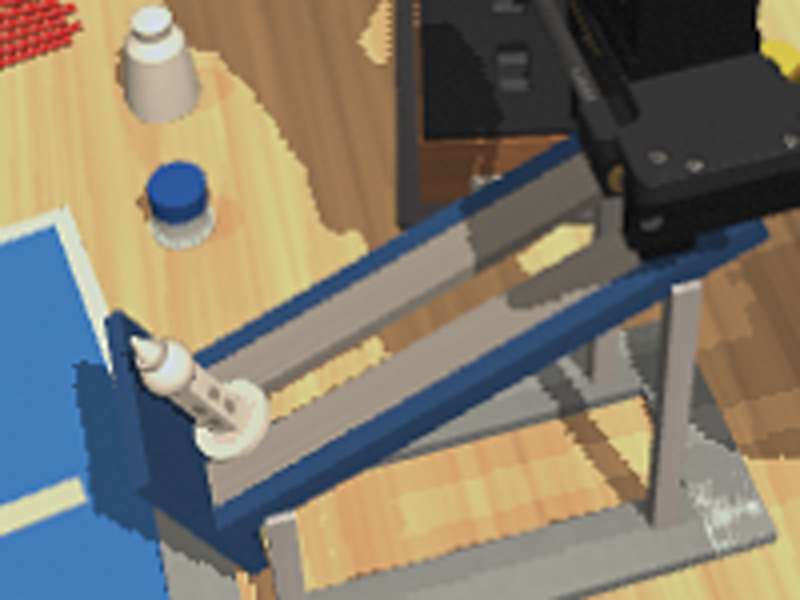

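>>> {"method": "move_arm", "body": {"increments": [{"offset":[0,0,0.03],"twist":0},{"offset":[0,0,0.06],"twist":0},{"offset":[-0.005,-0.03,0.08],"twist":0},{"offset":[-0.01,-0.07,0.08],"twist":-0.05},{"offset":[-0.015,-0.11,0.08],"twist":-0.1},{"offset":[-0.02,-0.15,0.08],"twist":-0.15},{"offset":[-0.025,-0.19,0.08],"twist":-0.2},{"offset":[-0.03,-0.23,0.06],"twist":-0.254},{"offset":[-0.035,-0.27,0.04],"twist":-0.254},{"offset":[-0.04,-0.31,0.02],"twist":-0.254}], "grip": 0.08}}

```text
time: 24.95
tool_pos: [0.469, 0.0288, 0.2223]
eef_rot: [3.126, -0.308, 0.003]
wrist_force: [1.7, 0.7, -0.5]
opening: 0.0801
```

>>> {"method": "move_arm", "body": {"increments": [{"offset":[-0.002,-0.03,-0.02],"twist":0},{"offset":[-0.0035,-0.06,-0.04],"twist":0},{"offset":[-0.0035,-0.07,-0.055],"twist":0},{"offset":[-0.0035,-0.07,-0.055],"twist":0},{"offset":[-0.0035,-0.07,-0.055],"twist":0}]}}

```text
time: 25.37
tool_pos: [0.4654, -0.0389, 0.1671]
eef_rot: [-3.126, 0.309, 0.002]
wrist_force: [-0.4, 0.6, 0.4]
opening: 0.0802
```

```bash
python3 - <<'E'
from h import *
s=bot.sense();print(s['tool_pos'],s['wrist_force'],s['opening'],R.from_rotvec(s['eef_rot']).as_matrix()[:,0],s['qpos'])
i=bot.capture('side');crop(i,270,180,410,300,'s15.png')
E
```

```text
[ 0.46537837 -0.03890726  0.16710194] [-0.3649625   0.63622612  0.40908899] 0.08017512340860164 [ 0.9806583  -0.19572238 -0.0014284 ] [ 0.60655016 -0.01148355 -0.57020986  1.94211992 -0.00763495  1.21044302
 -1.72872002]
s15.png scale 5 origin 270 180
```

View pics/s15.png

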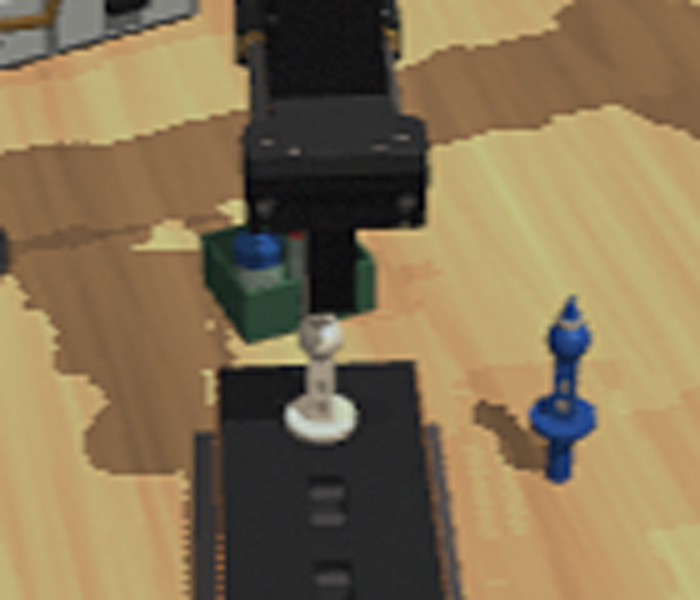

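>>> {"method": "move_arm", "body": {"increments": [{"offset":[-0.0005,-0.009,-0.01],"twist":-0.005},{"offset":[-0.0005,-0.009,-0.03],"twist":-0.005},{"offset":[-0.0005,-0.009,-0.06],"twist":-0.005},{"offset":[-0.0005,-0.009,-0.085],"twist":-0.005},{"offset":[-0.0005,-0.009,-0.085],"twist":-0.005},{"offset":[-0.0005,-0.009,-0.085],"twist":-0.005}]}}

```text
time: 25.92
tool_pos: [0.4649, -0.0474, 0.0821]
eef_rot: [-3.125, 0.313, 0.003]
wrist_force: [0.7, -0.2, -0.4]
opening: 0.0797
```

```bash
python3 - <<'E'
from h import *
s=bot.sense();print(s['tool_pos'],s['wrist_force'],s['opening'])
i=bot.capture('side');crop(i,280,190,380,290,'s16.png')
E
```

```text
[ 0.4648799  -0.04742526  0.08209005] [ 0.74533177 -0.15242017 -0.42915608] 0.07967983948043712
s16.png scale 6 origin 280 190
```

View pics/s16.png

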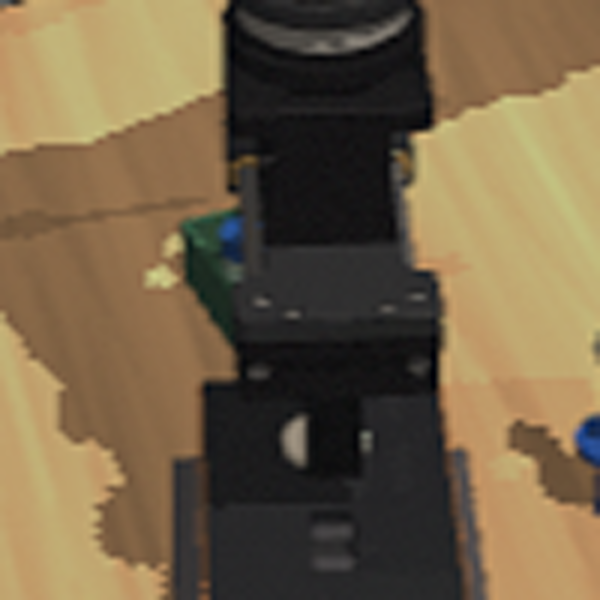

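>>> {"method": "move_arm", "body": {"increments": [{"offset":[0,-0.0005,-0.008],"twist":0},{"offset":[0,-0.0005,-0.0165],"twist":0},{"offset":[0,-0.0005,-0.0165],"twist":0},{"offset":[0,-0.0005,-0.0165],"twist":0}]}}

```text
time: 26.3
tool_pos: [0.4651, -0.0488, 0.0658]
eef_rot: [3.126, -0.315, -0.001]
wrist_force: [0.7, -0.2, 0.1]
opening: 0.0799
```

>>> {"method": "move_arm", "body": {"increments": [{"offset":[0,0,0],"twist":0},{"offset":[0,0,0],"twist":0},{"offset":[0,0,0],"twist":0},{"offset":[0,0,0],"twist":0},{"offset":[0,0,0],"twist":0},{"offset":[0,0,0],"twist":0},{"offset":[0,0,0],"twist":0},{"offset":[0,0,0],"twist":0},{"offset":[0,0,0],"twist":0},{"offset":[0,0,0],"twist":0}], "grip": 0.0}}

```text
time: 27.13
tool_pos: [0.4653, -0.0487, 0.0658]
eef_rot: [-3.126, 0.315, 0.0]
wrist_force: [-0.1, 0.9, 1.0]
opening: 0.0208
```

>>> {"method": "move_arm", "body": {"increments": [{"offset":[0,0,0],"twist":0},{"offset":[0,0,0],"twist":0},{"offset":[0,0,0],"twist":0},{"offset":[0,0,0],"twist":0}], "grip": 0.0}}

```text
time: 27.47
tool_pos: [0.4653, -0.0486, 0.0658]
eef_rot: [-3.126, 0.315, 0.0]
wrist_force: [-0.1, 1.3, 0.1]
opening: 0.0201
```

>>> {"method": "move_arm", "body": {"increments": [{"offset":[0,0,0],"twist":0.1},{"offset":[0,0,0.0003],"twist":0.2},{"offset":[0,0,0.0006],"twist":0.3},{"offset":[0,0,0.001],"twist":0.4}]}}

```text
time: 27.8
tool_pos: [0.4644, -0.0485, 0.0661]
eef_rot: [-3.125, -0.319, 0.003]
wrist_force: [-0.2, 1.1, -4.6]
opening: 0.0202
```

>>> {"method": "move_arm", "body": {"increments": [{"offset":[0,0,0],"twist":-0.1},{"offset":[0,0,0.0003],"twist":-0.2},{"offset":[0,0,0.0006],"twist":-0.3},{"offset":[0,0,0.0009],"twist":-0.4},{"offset":[0,0,0.0012],"twist":-0.5},{"offset":[0,0,0.0015],"twist":-0.6},{"offset":[0,0,0.0018],"twist":-0.7},{"offset":[0,0,0.002],"twist":-0.8}]}}

```text
time: 28.47
tool_pos: [0.4641, -0.0483, 0.0675]
eef_rot: [-2.998, 0.937, 0.004]
wrist_force: [0.4, 0.2, -6.6]
opening: 0.0202
```

>>> {"method": "move_arm", "body": {"increments": [{"offset":[0,0,0],"twist":0.1},{"offset":[0,0,0.0003],"twist":0.2},{"offset":[0,0,0.0006],"twist":0.3},{"offset":[0,0,0.0009],"twist":0.4},{"offset":[0,0,0.0012],"twist":0.5},{"offset":[0,0,0.0015],"twist":0.6},{"offset":[0,0,0.0018],"twist":0.7},{"offset":[0,0,0.002],"twist":0.8}]}}

```text
time: 29.13
tool_pos: [0.4636, -0.0485, 0.0693]
eef_rot: [-3.124, -0.319, 0.005]
wrist_force: [0.7, 1.4, -6.8]
opening: 0.0199
```

>>> {"method": "move_arm", "body": {"increments": [{"offset":[0,0,0],"twist":-0.1},{"offset":[0,0,0.0003],"twist":-0.2},{"offset":[0,0,0.0006],"twist":-0.3},{"offset":[0,0,0.0009],"twist":-0.4},{"offset":[0,0,0.0012],"twist":-0.5},{"offset":[0,0,0.0015],"twist":-0.6},{"offset":[0,0,0.0018],"twist":-0.7},{"offset":[0,0,0.002],"twist":-0.8}]}}

```text
time: 29.8
tool_pos: [0.4637, -0.0483, 0.0712]
eef_rot: [-2.999, 0.937, 0.005]
wrist_force: [0.6, 1.7, -7.9]
opening: 0.02
```

```bash
python3 - <<'E'
from h import *
s=bot.sense();print(s['tool_pos'],s['wrist_force'],s['wrist_torque'],s['opening'])
crop(bot.capture('side'),280,190,380,340,'s17.png')
E
```

```text
[ 0.46370489 -0.04826459  0.07120058] [ 0.58139927  1.67909831 -7.90864139] [ 0.31754706 -0.23076769  0.09908463] 0.019956391240577135
s17.png scale 4 origin 280 190
```

View pics/s17.png

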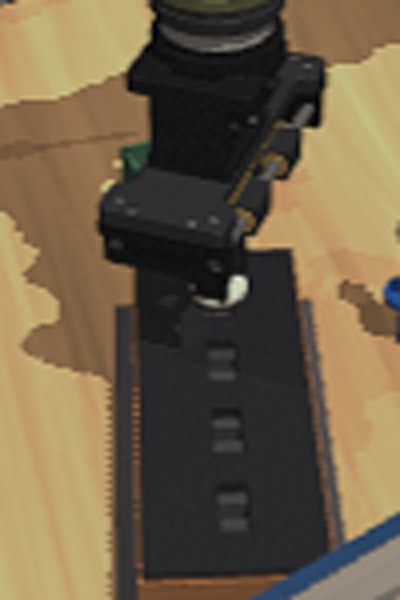

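Same behaviour as the first casting, and the case front edge at (235,578) hasn't moved. I'll carry on twisting.

>>> {"method": "move_arm", "body": {"increments": [{"offset":[0,0,0],"twist":0.1},{"offset":[0,0,0.0003],"twist":0.2},{"offset":[0,0,0.0006],"twist":0.3},{"offset":[0,0,0.0009],"twist":0.4},{"offset":[0,0,0.0012],"twist":0.5},{"offset":[0,0,0.0015],"twist":0.6},{"offset":[0,0,0.0018],"twist":0.7},{"offset":[0,0,0.002],"twist":0.8}]}}

```text
time: 30.52
tool_pos: [0.4637, -0.0486, 0.0734]
eef_rot: [-3.124, -0.322, 0.005]
wrist_force: [-0.1, 0.2, -8.0]
opening: 0.0198
```

>>> {"method": "move_arm", "body": {"increments": [{"offset":[0,0,0],"twist":-0.1},{"offset":[0,0,0.0003],"twist":-0.2},{"offset":[0,0,0.0006],"twist":-0.3},{"offset":[0,0,0.0009],"twist":-0.4},{"offset":[0,0,0.0012],"twist":-0.5},{"offset":[0,0,0.0015],"twist":-0.6},{"offset":[0,0,0.0018],"twist":-0.7},{"offset":[0,0,0.002],"twist":-0.8}]}}

```text
time: 31.18
tool_pos: [0.4638, -0.0484, 0.0754]
eef_rot: [3.0, -0.933, -0.005]
wrist_force: [0.0, 0.8, -8.2]
opening: 0.0203
```

>>> {"method": "move_arm", "body": {"increments": [{"offset":[0,0,0],"twist":0.1},{"offset":[0,0,0.0003],"twist":0.2},{"offset":[0,0,0.0006],"twist":0.3},{"offset":[0,0,0.0009],"twist":0.4},{"offset":[0,0,0.0012],"twist":0.5},{"offset":[0,0,0.0015],"twist":0.6},{"offset":[0,0,0.0018],"twist":0.7},{"offset":[0,0,0.002],"twist":0.8}]}}

```text
time: 31.85
tool_pos: [0.4638, -0.0486, 0.0775]
eef_rot: [-3.124, -0.323, 0.005]
wrist_force: [-0.2, 0.3, -7.2]
opening: 0.02
```

>>> {"method": "move_arm", "body": {"increments": [{"offset":[0,0,0],"twist":-0.1},{"offset":[0,0,0.0003],"twist":-0.2},{"offset":[0,0,0.0006],"twist":-0.3},{"offset":[0,0,0.0009],"twist":-0.4},{"offset":[0,0,0.0012],"twist":-0.5},{"offset":[0,0,0.0015],"twist":-0.6},{"offset":[0,0,0.0018],"twist":-0.7},{"offset":[0,0,0.002],"twist":-0.8}]}}

```text
time: 32.52
tool_pos: [0.4639, -0.0484, 0.0795]
eef_rot: [3.0, -0.933, -0.005]
wrist_force: [0.6, 0.4, -8.3]
opening: 0.0199
```

>>> {"method": "move_arm", "body": {"increments": [{"offset":[0,0,0],"twist":0.1},{"offset":[0,0,0.0003],"twist":0.2},{"offset":[0,0,0.0006],"twist":0.3},{"offset":[0,0,0.0009],"twist":0.4},{"offset":[0,0,0.0012],"twist":0.5},{"offset":[0,0,0.0015],"twist":0.6},{"offset":[0,0,0.0018],"twist":0.7},{"offset":[0,0,0.002],"twist":0.8}]}}

```text
time: 33.18
tool_pos: [0.4639, -0.0488, 0.0815]
eef_rot: [-3.124, -0.323, 0.004]
wrist_force: [0.8, 0.1, -7.4]
opening: 0.0199
```

```bash
python3 - <<'E'
from h import *
s=bot.sense();print(s['tool_pos'],s['wrist_force'],s['wrist_torque'],s['opening'])
crop(bot.capture('side'),280,190,380,340,'s18.png')
E
```

```text
[ 0.46385315 -0.04875009  0.08151774] [ 0.78718165  0.06264589 -7.35361162] [ 0.02964379 -0.03480008  0.00168104] 0.019891153126720153
s18.png scale 4 origin 280 190
```

View pics/s18.png

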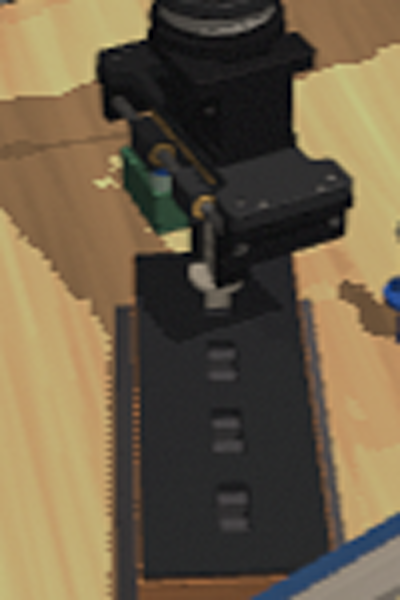

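>>> {"method": "move_arm", "body": {"increments": [{"offset":[0,0,0],"twist":-0.1},{"offset":[0,0,0.0003],"twist":-0.2},{"offset":[0,0,0.0006],"twist":-0.3},{"offset":[0,0,0.0009],"twist":-0.4},{"offset":[0,0,0.0012],"twist":-0.5},{"offset":[0,0,0.0015],"twist":-0.6},{"offset":[0,0,0.0018],"twist":-0.7},{"offset":[0,0,0.002],"twist":-0.8}]}}

```text
time: 33.9
tool_pos: [0.4641, -0.0484, 0.0837]
eef_rot: [2.998, -0.938, -0.004]
wrist_force: [-0.2, 1.3, -6.1]
opening: 0.0199
```

>>> {"method": "move_arm", "body": {"increments": [{"offset":[0,0,0],"twist":0.1},{"offset":[0,0,0.0003],"twist":0.2},{"offset":[0,0,0.0006],"twist":0.3},{"offset":[0,0,0.0009],"twist":0.4},{"offset":[0,0,0.0012],"twist":0.5},{"offset":[0,0,0.0015],"twist":0.6},{"offset":[0,0,0.0018],"twist":0.7},{"offset":[0,0,0.002],"twist":0.8}]}}

```text
time: 34.57
tool_pos: [0.4641, -0.0488, 0.0857]
eef_rot: [-3.125, -0.318, 0.004]
wrist_force: [-0.4, -0.8, -7.6]
opening: 0.0201
```

>>> {"method": "move_arm", "body": {"increments": [{"offset":[0,0,0],"twist":-0.1},{"offset":[0,0,0.0003],"twist":-0.2},{"offset":[0,0,0.0006],"twist":-0.3},{"offset":[0,0,0.0009],"twist":-0.4},{"offset":[0,0,0.0012],"twist":-0.5},{"offset":[0,0,0.0015],"twist":-0.6},{"offset":[0,0,0.0018],"twist":-0.7},{"offset":[0,0,0.002],"twist":-0.8}]}}

```text
time: 35.23
tool_pos: [0.4643, -0.0485, 0.0878]
eef_rot: [2.998, -0.938, -0.003]
wrist_force: [1.9, 0.6, -7.0]
opening: 0.0201
```

>>> {"method": "move_arm", "body": {"increments": [{"offset":[0,0,0],"twist":0.1},{"offset":[0,0,0.0003],"twist":0.2},{"offset":[0,0,0.0006],"twist":0.3},{"offset":[0,0,0.0009],"twist":0.4},{"offset":[0,0,0.0012],"twist":0.5},{"offset":[0,0,0.0015],"twist":0.6},{"offset":[0,0,0.0018],"twist":0.7},{"offset":[0,0,0.002],"twist":0.8}]}}

```text
time: 35.9
tool_pos: [0.4641, -0.0488, 0.0897]
eef_rot: [-3.125, -0.318, 0.004]
wrist_force: [0.0, 0.7, -7.7]
opening: 0.0203
```

>>> {"method": "move_arm", "body": {"increments": [{"offset":[0,0,0],"twist":-0.1},{"offset":[0,0,0.0003],"twist":-0.2},{"offset":[0,0,0.0006],"twist":-0.3},{"offset":[0,0,0.0009],"twist":-0.4},{"offset":[0,0,0.0012],"twist":-0.5},{"offset":[0,0,0.0015],"twist":-0.6},{"offset":[0,0,0.0018],"twist":-0.7},{"offset":[0,0,0.002],"twist":-0.8}]}}

```text
time: 36.57
tool_pos: [0.4642, -0.0485, 0.0917]
eef_rot: [2.998, -0.938, -0.004]
wrist_force: [-0.3, 0.2, -7.4]
opening: 0.0201
```

```bash
python3 - <<'E'
from h import *
s=bot.sense();print(s['tool_pos'],s['wrist_force'],s['wrist_torque'],s['opening'])
crop(bot.capture('side'),280,190,380,340,'s19.png')
E
```

```text
[ 0.46418942 -0.04852261  0.0917333 ] [-0.265344    0.20311863 -7.40693113] [ 0.25773152 -0.08627394  0.0429585 ] 0.020105462366048283
s19.png scale 4 origin 280 190
```

View pics/s19.png

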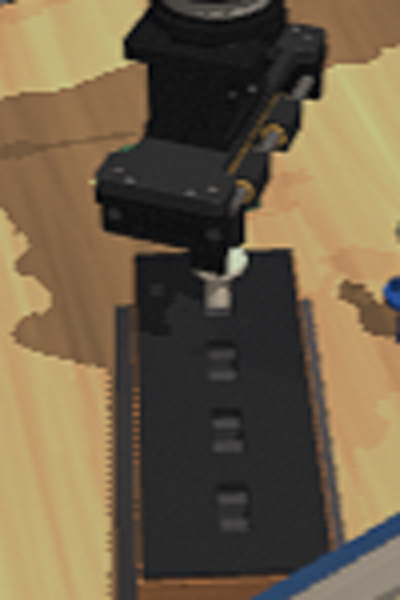

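>>> {"method": "move_arm", "body": {"increments": [{"offset":[0,0,0],"twist":0.1},{"offset":[0,0,0.0003],"twist":0.2},{"offset":[0,0,0.0006],"twist":0.3},{"offset":[0,0,0.0009],"twist":0.4},{"offset":[0,0,0.0012],"twist":0.5},{"offset":[0,0,0.0015],"twist":0.6},{"offset":[0,0,0.0018],"twist":0.7},{"offset":[0,0,0.002],"twist":0.8}]}}

```text
time: 37.28
tool_pos: [0.4641, -0.0488, 0.0938]
eef_rot: [-3.124, -0.322, 0.004]
wrist_force: [0.4, 0.7, -7.8]
opening: 0.0202
```

>>> {"method": "move_arm", "body": {"increments": [{"offset":[0,0,0],"twist":-0.1},{"offset":[0,0,0.0003],"twist":-0.2},{"offset":[0,0,0.0006],"twist":-0.3},{"offset":[0,0,0.0009],"twist":-0.4},{"offset":[0,0,0.0012],"twist":-0.5},{"offset":[0,0,0.0015],"twist":-0.6},{"offset":[0,0,0.0018],"twist":-0.7},{"offset":[0,0,0.002],"twist":-0.8}]}}

```text
time: 37.95
tool_pos: [0.4642, -0.0486, 0.0957]
eef_rot: [2.999, -0.934, -0.004]
wrist_force: [0.1, 0.6, -8.4]
opening: 0.0201
```

>>> {"method": "move_arm", "body": {"increments": [{"offset":[0,0,0],"twist":0.1},{"offset":[0,0,0.0003],"twist":0.2},{"offset":[0,0,0.0006],"twist":0.3},{"offset":[0,0,0.0009],"twist":0.4},{"offset":[0,0,0.0012],"twist":0.5},{"offset":[0,0,0.0015],"twist":0.6},{"offset":[0,0,0.0018],"twist":0.7},{"offset":[0,0,0.002],"twist":0.8}]}}

```text
time: 38.62
tool_pos: [0.464, -0.0489, 0.0977]
eef_rot: [-3.125, -0.322, 0.004]
wrist_force: [0.2, 1.1, -8.8]
opening: 0.0201
```

>>> {"method": "move_arm", "body": {"increments": [{"offset":[0,0,0],"twist":-0.1},{"offset":[0,0,0.0003],"twist":-0.2},{"offset":[0,0,0.0006],"twist":-0.3},{"offset":[0,0,0.0009],"twist":-0.4},{"offset":[0,0,0.0012],"twist":-0.5},{"offset":[0,0,0.0015],"twist":-0.6},{"offset":[0,0,0.0018],"twist":-0.7},{"offset":[0,0,0.002],"twist":-0.8}]}}

```text
time: 39.28
tool_pos: [0.4658, -0.0491, 0.1015]
eef_rot: [2.999, -0.935, 0.002]
wrist_force: [-0.3, 0.7, -1.0]
opening: 0.0202
```

>>> {"method": "move_arm", "body": {"increments": [{"offset":[0,0,0],"twist":0.1},{"offset":[0,0,0.0003],"twist":0.2},{"offset":[0,0,0.0006],"twist":0.3},{"offset":[0,0,0.0009],"twist":0.4},{"offset":[0,0,0.0012],"twist":0.5},{"offset":[0,0,0.0015],"twist":0.6},{"offset":[0,0,0.0018],"twist":0.7},{"offset":[0,0,0.002],"twist":0.8}]}}

```text
time: 39.95
tool_pos: [0.4659, -0.0491, 0.1035]
eef_rot: [3.124, 0.322, 0.002]
wrist_force: [-0.4, -0.5, -0.7]
opening: 0.02
```

```bash
python3 - <<'E'
from h import *
s=bot.sense();print(s['tool_pos'],s['wrist_force'],s['wrist_torque'],s['opening'])
crop(bot.capture('side'),280,190,380,340,'s20.png')
E
```

```text
[ 0.46586399 -0.04909291  0.10350288] [-0.42644692 -0.47786877 -0.74274692] [-0.01622865 -0.01881868  0.00845052] 0.01995821385453397
s20.png scale 4 origin 280 190
```

View pics/s20.png

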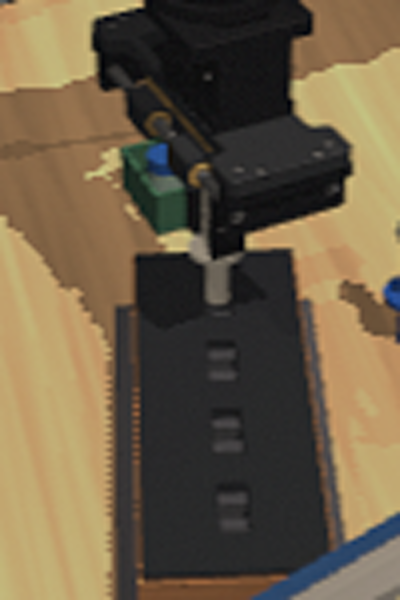

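>>> {"method": "move_arm", "body": {"increments": [{"offset":[0,0,0.03],"twist":-0.05},{"offset":[0,0,0.06],"twist":-0.1},{"offset":[0,0.01,0.09],"twist":-0.15},{"offset":[0.002,0.03,0.12],"twist":-0.15},{"offset":[0.005,0.055,0.15],"twist":-0.15},{"offset":[0.009,0.08,0.18],"twist":-0.15},{"offset":[0.013,0.12,0.18],"twist":-0.15},{"offset":[0.017,0.16,0.18],"twist":-0.15},{"offset":[0.021,0.2,0.18],"twist":-0.15},{"offset":[0.025,0.24,0.18],"twist":-0.15}]}}

```text
time: 40.83
tool_pos: [0.4906, 0.1928, 0.284]
eef_rot: [3.14, 0.074, 0.004]
wrist_force: [0.9, -0.5, -0.6]
opening: 0.02
```

>>> {"method": "move_arm", "body": {"increments": [{"offset":[0.005,0.03,0],"twist":0},{"offset":[0.01,0.06,0],"twist":0},{"offset":[0.014,0.09,0],"twist":0},{"offset":[0.016,0.12,0],"twist":0},{"offset":[0.017,0.135,0],"twist":0},{"offset":[0.017,0.141,0],"twist":0},{"offset":[0.017,0.141,0],"twist":0},{"offset":[0.017,0.141,0],"twist":0},{"offset":[0.017,0.141,0],"twist":0}]}}

```text
time: 41.58
tool_pos: [0.5081, 0.3303, 0.283]
eef_rot: [3.139, 0.072, 0.001]
wrist_force: [0.0, -0.5, -1.3]
opening: 0.0202
```

```bash
python3 - <<'E'
from h import *
s=bot.sense();print(s['tool_pos'],s['wrist_force'],s['opening'],R.from_rotvec(s['eef_rot']).as_matrix()[:,0],s['qpos'])
i=bot.capture('side');crop(i,210,250,410,450,'s21.png',3)
E
```

```text
[0.50806008 0.33031297 0.28296173] [ 0.03431064 -0.47637321 -1.34491395] 0.020170412577388223 [9.98936331e-01 4.61066978e-02 6.15640363e-04] [ 0.09270536  0.31859172 -0.89992459  1.44806921  0.25019616  1.49434271
 -2.32628065]
s21.png scale 3 origin 210 250
```

View pics/s21.png

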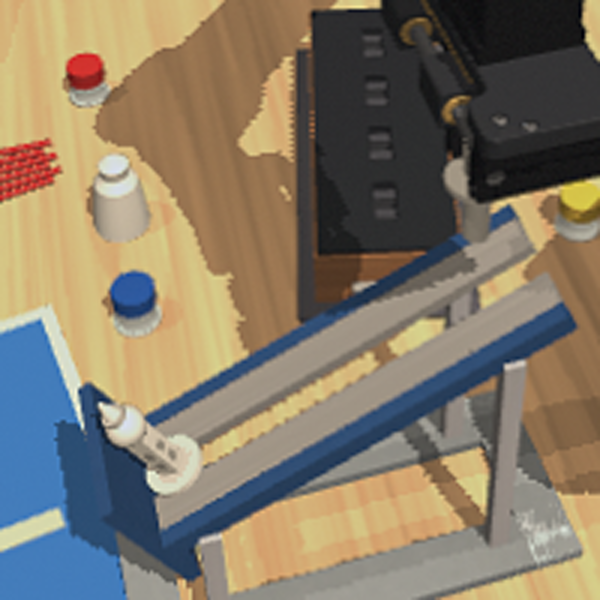

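>>> {"method": "move_arm", "body": {"increments": [{"offset":[0,0.001,-0.01],"twist":0.01},{"offset":[0,0.001,-0.03],"twist":0.01},{"offset":[0,0.001,-0.045],"twist":0.01},{"offset":[0,0.001,-0.06],"twist":0.01},{"offset":[0,0.001,-0.07],"twist":0.01},{"offset":[0,0.001,-0.076],"twist":0.01},{"offset":[0,0.001,-0.076],"twist":0.01},{"offset":[0,0.001,-0.076],"twist":0.01}]}}

```text
time: 42.3
tool_pos: [0.5074, 0.3319, 0.2065]
eef_rot: [3.138, 0.091, -0.001]
wrist_force: [-0.6, -3.7, -2.0]
opening: 0.02
```

>>> {"method": "move_arm", "body": {"increments": [{"offset":[0,0,-0.003],"twist":0},{"offset":[0,0,-0.006],"twist":0},{"offset":[0,0,-0.0075],"twist":0},{"offset":[0,0,-0.0075],"twist":0},{"offset":[0,0,-0.0075],"twist":0}]}}

```text
time: 42.72
tool_pos: [0.5075, 0.3326, 0.1993]
eef_rot: [3.139, 0.092, 0.0]
wrist_force: [-0.8, -5.5, -0.6]
opening: 0.0204
```

```bash
python3 - <<'E'
from h import *
s=bot.sense();print(s['tool_pos'],s['wrist_force'],s['opening'])
i=bot.capture('side');crop(i,310,280,410,380,'s22.png')
E
```

```text
[0.50747561 0.33259733 0.19926311] [-0.79469461 -5.52835551 -0.63013862] 0.020374041320216165
s22.png scale 6 origin 310 280
```

View pics/s22.png

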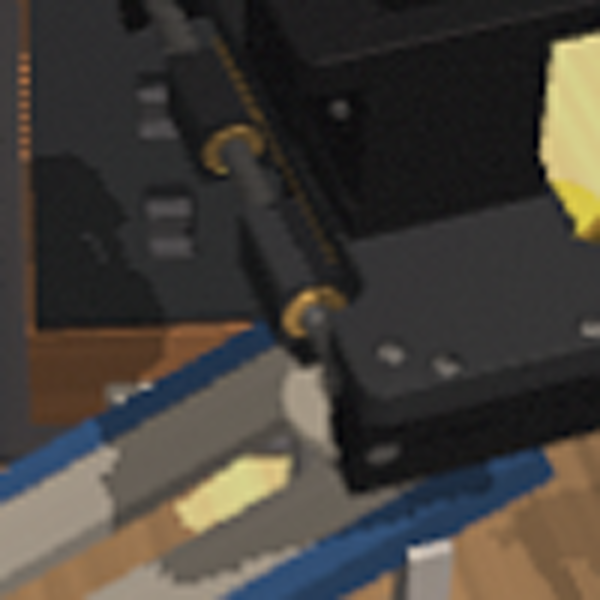

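>>> {"method": "move_arm", "body": {"increments": [{"offset":[0,-0.001,0],"twist":0},{"offset":[0,-0.002,0],"twist":0},{"offset":[0,-0.003,0],"twist":0},{"offset":[0,-0.003,0],"twist":0},{"offset":[0,-0.003,0],"twist":0}]}}

```text
time: 43.18
tool_pos: [0.507, 0.3312, 0.1995]
eef_rot: [-3.139, -0.093, -0.0]
wrist_force: [1.2, -1.0, -0.5]
opening: 0.02
```

>>> {"method": "move_arm", "body": {"increments": [{"offset":[0,-0.0005,0],"twist":0},{"offset":[0,-0.0005,0],"twist":0},{"offset":[0,-0.0005,0],"twist":0},{"offset":[0,-0.0005,0],"twist":0},{"offset":[0,-0.0005,0],"twist":0},{"offset":[0,-0.0005,0],"twist":0},{"offset":[0,-0.0005,0],"twist":0},{"offset":[0,-0.0005,0],"twist":0},{"offset":[0,-0.0005,0],"twist":0},{"offset":[0,-0.0005,0],"twist":0}], "grip": 0.065}}

```text
time: 44.02
tool_pos: [0.5073, 0.3297, 0.1993]
eef_rot: [3.14, 0.092, -0.0]
wrist_force: [-0.4, -0.3, 0.2]
opening: 0.0647
```

>>> {"method": "move_arm", "body": {"increments": [{"offset":[0,0,0.03],"twist":0},{"offset":[0,0,0.06],"twist":0},{"offset":[0,0,0.09],"twist":0},{"offset":[0,-0.03,0.1],"twist":0},{"offset":[-0.005,-0.07,0.1],"twist":0},{"offset":[-0.01,-0.11,0.1],"twist":0},{"offset":[-0.015,-0.15,0.1],"twist":0},{"offset":[-0.02,-0.19,0.1],"twist":0},{"offset":[-0.025,-0.23,0.1],"twist":0},{"offset":[-0.03,-0.27,0.1],"twist":0}], "grip": 0.065}}

```text
time: 44.85
tool_pos: [0.4767, 0.0579, 0.2997]
eef_rot: [3.139, 0.092, 0.002]
wrist_force: [0.6, 0.1, 0.2]
opening: 0.0647
```

```bash
python3 - <<'E'
from h import *
s=bot.sense();print(s['tool_pos'],s['wrist_force'],s['opening'],s['qpos'],R.from_rotvec(s['eef_rot']).as_matrix()[:,0])
i=bot.capture('side');cv2.imwrite('pics/s23.png',i);crop(i,270,150,370,250,'s23c.png')
i=bot.capture('top');cv2.imwrite('pics/t23.png',i);crop(i,365,170,465,320,'t23c.png');crop(i,375,255,420,295,'t23d.png')
E
```

```text
[0.47666129 0.057901   0.2996954 ] [0.59504052 0.11635855 0.17704171] 0.06473691736587804 [ 0.59142662 -0.05923768 -0.72663223  1.70985541 -0.03865166  1.47503145
 -1.64274548] [0.99827528 0.05869564 0.00113665]
s23c.png scale 6 origin 270 150
t23c.png scale 4 origin 365 170
t23d.png scale 15 origin 375 255
```

View pics/s23.png

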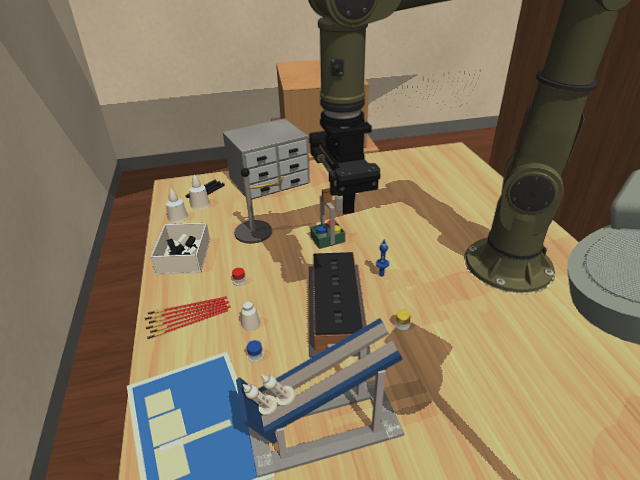

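View pics/s23c.png

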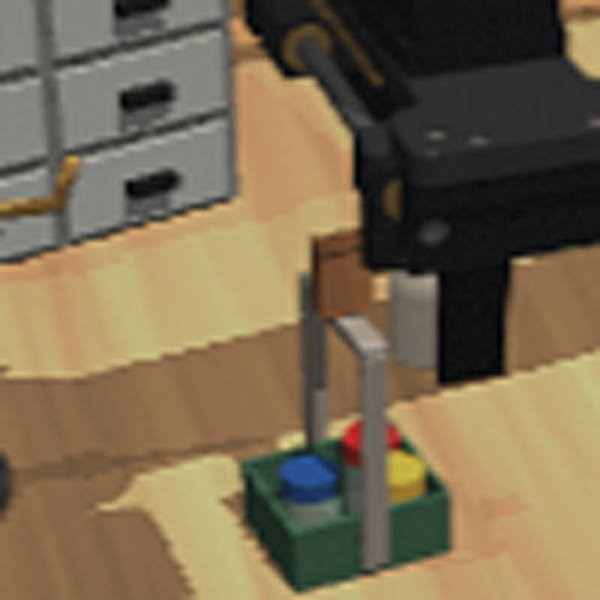

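View pics/t23d.png

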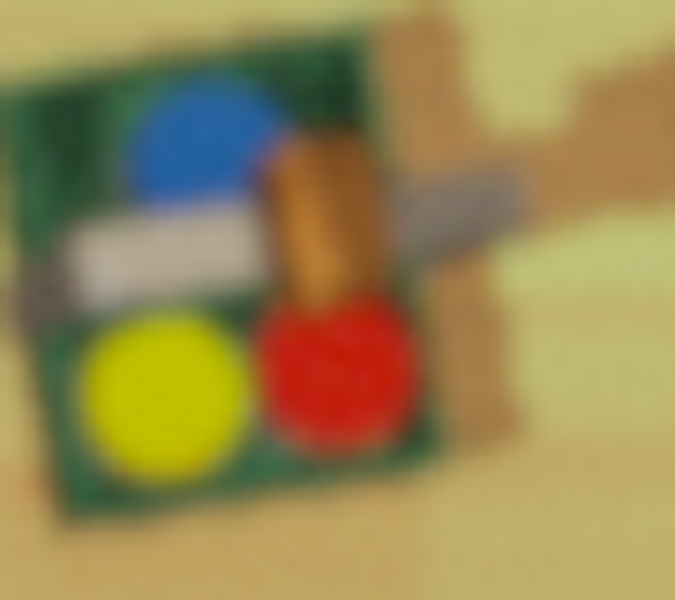

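View pics/t23c.png

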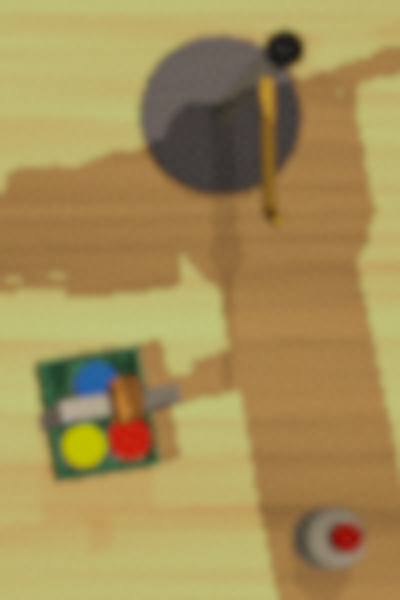

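```bash
cat > fitc.py <<'E'
from h import *
from scipy.optimize import least_squares
np.set_printoptions(suppress=True,precision=4)
c=lambda x,y,s,ox,oy:(ox+x/s-.5+.5/s,oy+y/s-.5+.5/s)
def W(p,L):
    x,y,t=p;L=np.array(L,float);return np.c_[x+L[:,0]*np.cos(t)-L[:,1]*np.sin(t),y+L[:,0]*np.sin(t)+L[:,1]*np.cos(t),L[:,2]]
E
python3 - <<'E'
from fitc import *
T=lambda x,y:c(x,y,15,375,255);S=lambda x,y:c(x,y,6,270,150)
h,w=.04,.033
Lt=[(h,w,.034),(h,-w,.034),(-h,-w,.034),(-h,w,.034),(0,.038,.126),(0,-.038,.126)]
pt=[T(10,85),T(370,40),T(440,460),T(65,520),T(75,262),T(527,200)]
Ls=[(h,w,.034),(-h,w,.034),(h,w,0),(-h,w,0),(h,-w,.034)]
ps=[S(300,545),S(448,487),S(300,590),S(448,548),S(245,462)]
for nm,a,b,n in[('top',Lt[:4],pt[:4],'top'),('bail',Lt[4:],pt[4:],'top'),('side',Ls,ps,'side')]:
    r=least_squares(lambda p:(proj(n,W(p,a))-b).ravel(),[.436,-.233,.15]);print(nm,r.x,r.fun.reshape(-1,2).round(1).tolist())
r=least_squares(lambda p:np.r_[(proj('top',W(p,Lt))-pt).ravel(),(proj('side',W(p,Ls))-ps).ravel()],[.436,-.233,.15]);print(r.x)
g=W(r.x,[(0,0,.162),(0,0,.144)]);print(((proj('top',g)-[375,255])*15+7).round(),((proj('side',g)-[270,150])*6+3).round())
E
```

```text
top [ 0.4362 -0.2329  0.1383] [[-0.7, -0.8], [0.2, -1.2], [0.3, 1.3], [0.2, 0.7]]
bail [ 0.4373 -0.233   0.1416] [[-0.3, 0.0], [0.3, -0.0]]
side [ 0.4367 -0.2346  0.2167] [[-0.3, -1.6], [0.8, 0.4], [-0.0, 0.8], [0.7, 0.0], [-1.1, 0.2]]
[ 0.4362 -0.2332  0.1604]
[[337. 221.]
 [320. 229.]] [[343. 240.]
 [343. 276.]]
```

>>> {"method": "move_arm", "body": {"increments": [{"offset":[-0.005,-0.04,0],"twist":0.03},{"offset":[-0.01,-0.08,0],"twist":0.06},{"offset":[-0.015,-0.12,0],"twist":0.086},{"offset":[-0.02,-0.16,-0.01],"twist":0.086},{"offset":[-0.025,-0.2,-0.02],"twist":0.086},{"offset":[-0.03,-0.24,-0.04],"twist":0.086},{"offset":[-0.035,-0.27,-0.06],"twist":0.086},{"offset":[-0.04,-0.291,-0.08],"twist":0.086},{"offset":[-0.04,-0.291,-0.1],"twist":0.086},{"offset":[-0.04,-0.291,-0.1],"twist":0.086}], "grip": 0.06}}

```text
time: 45.78
tool_pos: [0.4346, -0.2312, 0.1951]
eef_rot: [-3.129, -0.223, 0.009]
wrist_force: [-0.7, 0.9, -0.9]
opening: 0.0597
```

```bash
python3 - <<'E'
from h import *
s=bot.sense();print(s['tool_pos'],s['wrist_force'],s['opening'],s['qpos'],R.from_rotvec(s['eef_rot']).as_matrix()[:,0])
i=bot.capture('side');crop(i,270,150,370,250,'s24.png')
E
```

```text
[ 0.43459555 -0.23115983  0.19514094] [-0.6692189   0.90521701 -0.89167632] 0.05974617507212175 [ 0.83908071  0.02498205 -0.40711603  1.85113173  0.00903504  1.2750751
 -0.99933115] [ 0.98990428  0.14162458 -0.00565594]
s24.png scale 6 origin 270 150
```

View pics/s24.png

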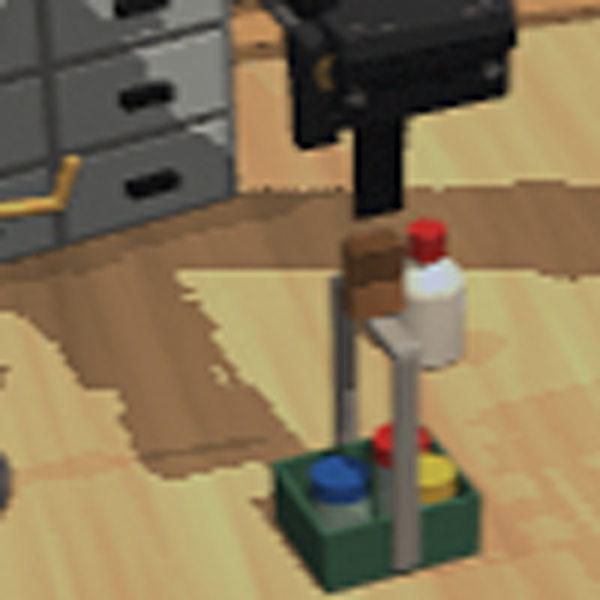

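```bash
python3 - <<'E'
from h import *
i=bot.capture('side');crop(i,270,150,370,250,'s25.png')
i=bot.capture('top');crop(i,355,235,435,305,'t25.png')
E
```

```text
s25.png scale 6 origin 270 150
t25.png scale 8 origin 355 235
```

View pics/s25.png

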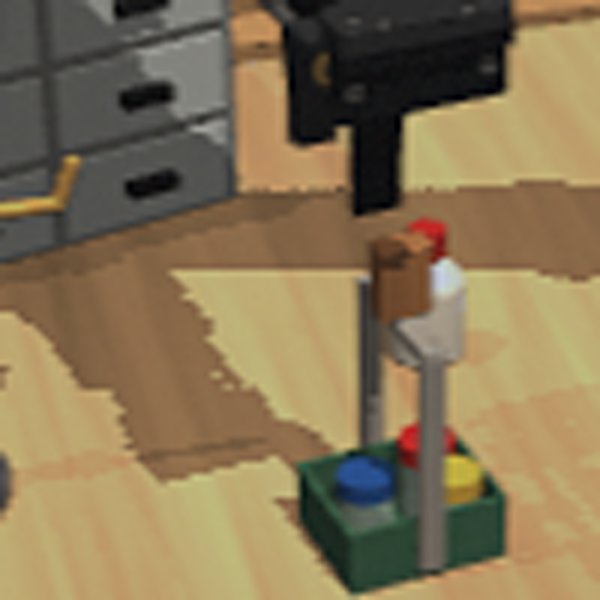

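View pics/t25.png

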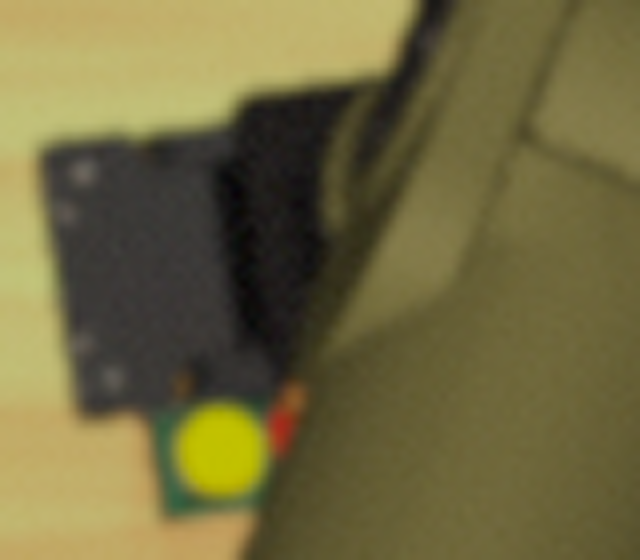

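>>> {"method": "move_arm", "body": {"increments": [{"offset":[0.01,0.03,0.03],"twist":0},{"offset":[0.02,0.06,0.05],"twist":0},{"offset":[0.03,0.09,0.06],"twist":0},{"offset":[0.04,0.12,0.06],"twist":0},{"offset":[0.05,0.15,0.06],"twist":0},{"offset":[0.05,0.18,0.06],"twist":0},{"offset":[0.05,0.21,0.06],"twist":0},{"offset":[0.05,0.21,0.06],"twist":0},{"offset":[0.05,0.21,0.06],"twist":0}]}}

```text
time: 46.68
tool_pos: [0.4882, -0.0179, 0.2615]
eef_rot: [3.131, 0.238, 0.005]
wrist_force: [-1.1, -0.5, -0.7]
opening: 0.0597
```

```bash
python3 - <<'E'
from h import *
s=bot.sense();print(s['tool_pos'])
i=bot.capture('side');crop(i,270,150,390,250,'s26.png')
i=bot.capture('top');crop(i,370,250,430,310,'t26.png');cv2.imwrite('pics/t26f.png',i)
E
```

```text
[ 0.48816209 -0.01788573  0.26151035]
s26.png scale 6 origin 270 150
t26.png scale 10 origin 370 250
```

View pics/s26.png

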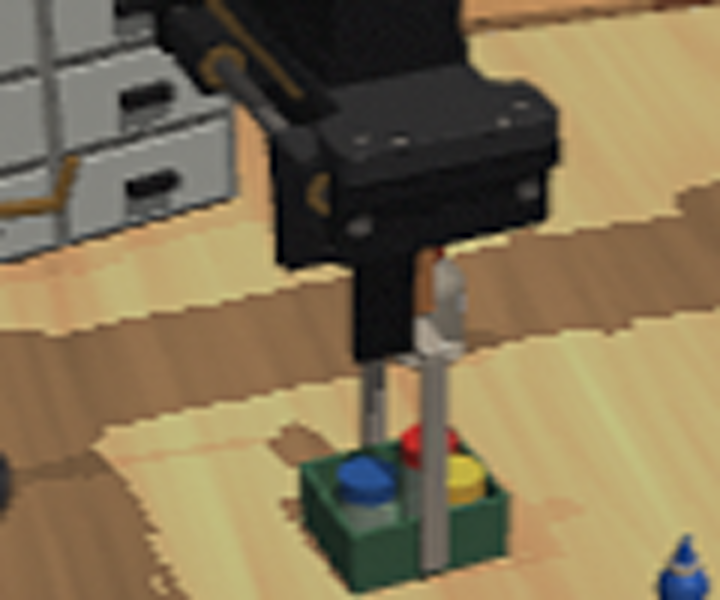

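View pics/t26.png

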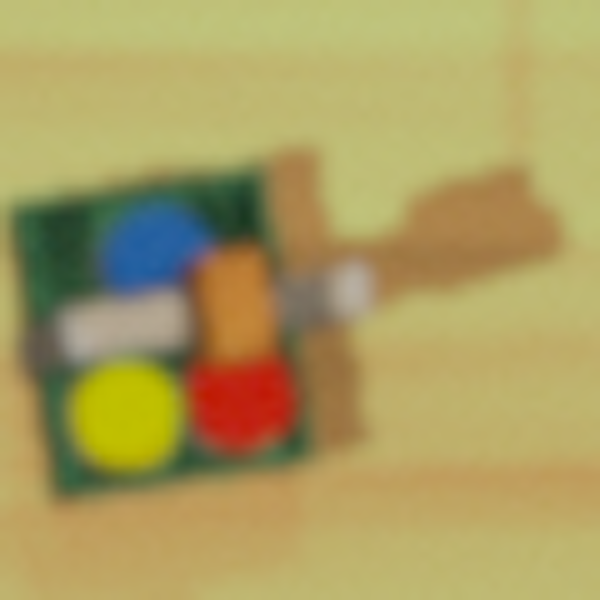

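```bash
python3 - <<'E'
from fitc import *
T=lambda x,y:c(x,y,10,370,250);S=lambda x,y:c(x,y,6,270,150)
h,w=.04,.033
Lt=[(h,w,.034),(h,-w,.034),(-h,-w,.034),(-h,w,.034),(0,.038,.126),(0,-.038,.126)]
pt=[T(12,210),T(266,166),T(312,458),T(56,497),T(57,330),T(375,287)]
Ls=[(h,w,.034),(-h,w,.034),(h,w,0),(-h,w,0),(h,-w,.034)]
ps=[S(355,545),S(508,490),S(357,592),S(505,550),S(302,463)]
for nm,a,b,n in[('top',Lt[:4],pt[:4],'top'),('bail',Lt[4:],pt[4:],'top'),('side',Ls,ps,'side')]:
    r=least_squares(lambda p:(proj(n,W(p,a))-b).ravel(),[.436,-.233,.15]);print(nm,r.x,r.fun.reshape(-1,2).round(1).tolist())
r=least_squares(lambda p:np.r_[(proj('top',W(p,Lt))-pt).ravel(),(proj('side',W(p,Ls))-ps).ravel()],[.436,-.233,.15]);print(r.x)
g=W(r.x,[(0,0,.162),(0,0,.144)]);print(((proj('top',g)-[370,250])*10+5).round(),((proj('side',g)-[270,150])*6+3).round())
E
```

```text
top [ 0.4105 -0.2233  0.1521] [[-0.0, -1.2], [-0.5, -0.5], [0.0, 0.9], [0.5, 0.7]]
bail [ 0.4118 -0.2242  0.1382] [[0.5, -0.1], [-0.5, 0.1]]
side [ 0.4108 -0.2263  0.1958] [[0.1, -1.4], [0.4, 0.4], [-0.1, 0.7], [0.6, 0.2], [-1.0, 0.1]]
[ 0.4108 -0.2241  0.1609]
[[238. 305.]
 [227. 309.]] [[404. 243.]
 [404. 278.]]
```

>>> {"method": "move_arm", "body": {"increments": [{"offset":[-0.01,-0.03,0],"twist":0},{"offset":[-0.02,-0.06,0],"twist":0},{"offset":[-0.03,-0.09,0],"twist":0},{"offset":[-0.04,-0.12,0],"twist":0},{"offset":[-0.055,-0.15,-0.01],"twist":0},{"offset":[-0.07,-0.18,-0.02],"twist":0},{"offset":[-0.077,-0.2065,-0.04],"twist":0},{"offset":[-0.077,-0.2065,-0.065],"twist":0},{"offset":[-0.077,-0.2065,-0.065],"twist":0},{"offset":[-0.077,-0.2065,-0.065],"twist":0}]}}

```text
time: 47.62
tool_pos: [0.4094, -0.2279, 0.194]
eef_rot: [-3.132, -0.224, 0.003]
wrist_force: [0.5, 1.3, 0.2]
opening: 0.06
```

```bash
python3 - <<'E'
from h import *
s=bot.sense();print(s['tool_pos'],R.from_rotvec(s['eef_rot']).as_matrix()[:,0])
i=bot.capture('side');crop(i,290,150,390,250,'s27.png')
p=s['tool_pos'];M=R.from_rotvec(s['eef_rot']).as_matrix()
f=lambda P:((proj('side',P)[0]-[290,150])*6+3).round()
print([f(p-M[:,1]*.045+M[:,0]*w) for w in(-.0095,.0095)], f(p))
E
```

```text
[ 0.40938998 -0.22793968  0.19395807] [ 0.98977548  0.14262648 -0.00147966]
s27.png scale 6 origin 290 150
[array([346., 216.]), array([305., 225.])] [284. 174.]
```

View pics/s27.png

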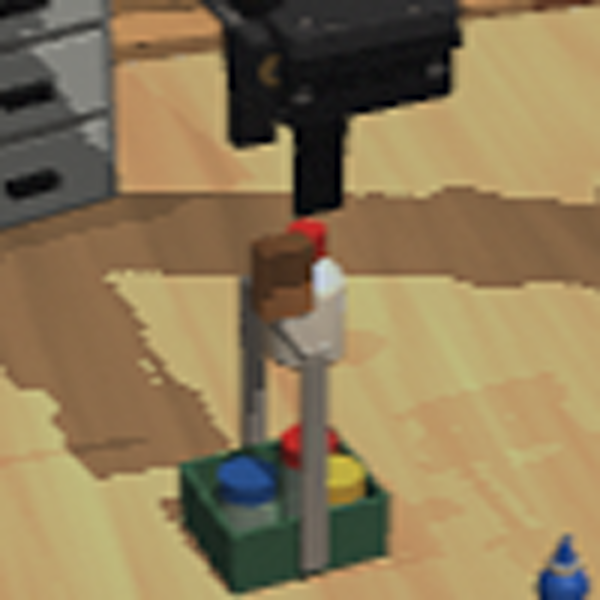

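>>> {"method": "move_arm", "body": {"increments": [{"offset":[0.0015,0.003,0],"twist":0.012},{"offset":[0.0015,0.003,-0.015],"twist":0.012},{"offset":[0.0015,0.003,-0.03],"twist":0.012},{"offset":[0.0015,0.003,-0.045],"twist":0.012},{"offset":[0.0015,0.003,-0.045],"twist":0.012},{"offset":[0.0015,0.003,-0.045],"twist":0.012}]}}

```text
time: 48.17
tool_pos: [0.4125, -0.2241, 0.1503]
eef_rot: [3.131, 0.249, 0.001]
wrist_force: [0.7, -0.5, 0.6]
opening: 0.0598
```

```bash
python3 - <<'E'
from h import *
s=bot.sense();print(s['tool_pos'],s['wrist_force'])
i=bot.capture('side');crop(i,290,150,390,250,'s28.png')
E
```

```text
[ 0.41252717 -0.22413097  0.15029233] [ 0.71506687 -0.53824384  0.64491236]
s28.png scale 6 origin 290 150
```

View pics/s28.png

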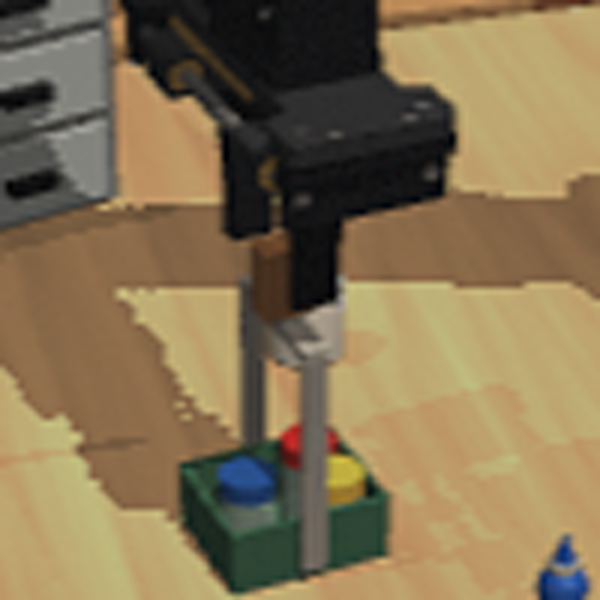

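>>> {"method": "move_arm", "body": {"increments": [{"offset":[-0.001,0,-0.01],"twist":0},{"offset":[-0.001,0,-0.0195],"twist":0},{"offset":[-0.001,0,-0.0195],"twist":0},{"offset":[-0.001,0,-0.0195],"twist":0}]}}

```text
time: 48.55
tool_pos: [0.4103, -0.2245, 0.1292]
eef_rot: [-3.131, -0.246, 0.002]
wrist_force: [0.1, -1.2, 0.0]
opening: 0.06
```

>>> {"method": "move_arm", "body": {"increments": [{"offset":[0,0,0],"twist":0},{"offset":[0,0,0],"twist":0},{"offset":[0,0,0],"twist":0},{"offset":[0,0,0],"twist":0},{"offset":[0,0,0],"twist":0},{"offset":[0,0,0],"twist":0},{"offset":[0,0,0],"twist":0},{"offset":[0,0,0],"twist":0},{"offset":[0,0,0],"twist":0},{"offset":[0,0,0],"twist":0}], "grip": 0.0}}

```text
time: 49.38
tool_pos: [0.4108, -0.2249, 0.1298]
eef_rot: [3.132, 0.246, -0.0]
wrist_force: [0.7, -0.0, -0.5]
opening: 0.0156
```

```bash
python3 - <<'E'
from h import *
s=bot.sense();print(s['tool_pos'],s['wrist_force'],s['opening'])
i=bot.capture('side');crop(i,290,150,390,250,'s29.png')
E
```

```text
[ 0.41076882 -0.22488775  0.12979026] [ 0.71113421 -0.03149693 -0.51027016] 0.015621883460124442
s29.png scale 6 origin 290 150
```

View pics/s29.png

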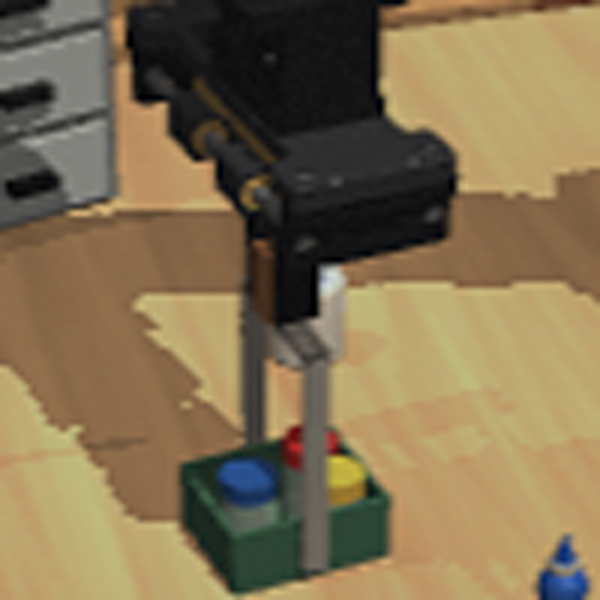

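>>> {"method": "move_arm", "body": {"increments": [{"offset":[0,0,0.005],"twist":0},{"offset":[0,0,0.015],"twist":0},{"offset":[0,0,0.025],"twist":0},{"offset":[0,0,0.035],"twist":0},{"offset":[0,0,0.045],"twist":0},{"offset":[0,0,0.055],"twist":0},{"offset":[0,0,0.065],"twist":0},{"offset":[0,0,0.07],"twist":0},{"offset":[0,0,0.07],"twist":0}]}}

```text
time: 50.18
tool_pos: [0.4116, -0.2252, 0.2015]
eef_rot: [3.13, 0.246, 0.003]
wrist_force: [0.1, -0.3, -3.1]
opening: 0.0155
```

```bash
python3 - <<'E'
from h import *
s=bot.sense();print(s['tool_pos'],s['wrist_force'],s['wrist_torque'],s['opening'])
i=bot.capture('side');crop(i,280,110,380,240,'s30.png')
E
```

```text
[ 0.41162215 -0.22523507  0.20154471] [ 0.13559816 -0.34672367 -3.06304145] [-0.01571655 -0.0355104  -0.06177877] 0.015501669615696373
s30.png scale 4 origin 280 110
```

View pics/s30.png

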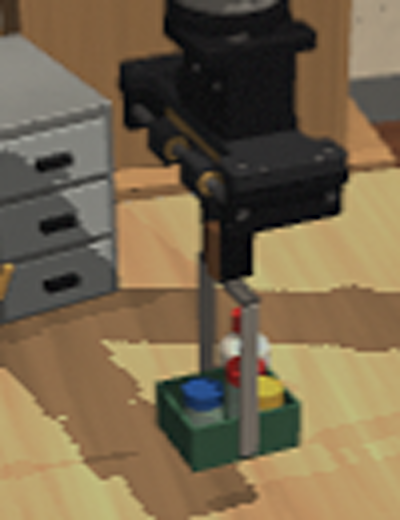

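>>> {"method": "move_arm", "body": {"increments": [{"offset":[0.007,-0.01,0],"twist":-0.017},{"offset":[0.014,-0.02,0],"twist":-0.034},{"offset":[0.021,-0.03,0],"twist":-0.051},{"offset":[0.028,-0.04,0],"twist":-0.07},{"offset":[0.036,-0.05,0],"twist":-0.09},{"offset":[0.044,-0.06,0],"twist":-0.11},{"offset":[0.052,-0.07,0],"twist":-0.13},{"offset":[0.06,-0.08,0],"twist":-0.15},{"offset":[0.066,-0.09,0],"twist":-0.17},{"offset":[0.068,-0.0965,0],"twist":-0.172}]}}

```text
time: 51.07
tool_pos: [0.4795, -0.3229, 0.1991]
eef_rot: [-3.141, 0.027, 0.0]
wrist_force: [-0.4, 0.8, -3.3]
opening: 0.0161
```

>>> {"method": "move_arm", "body": {"increments": [{"offset":[0,0,0],"twist":0},{"offset":[0,0,0],"twist":0},{"offset":[0,0,0],"twist":0}]}}

```text
time: 51.32
tool_pos: [0.4785, -0.3207, 0.1997]
eef_rot: [-3.141, 0.023, 0.001]
wrist_force: [-0.4, 0.5, -2.1]
opening: 0.0158
```

```bash
python3 - <<'E'
from h import *
s=bot.sense();print(s['tool_pos'],s['wrist_force'],s['opening'],R.from_rotvec(s['eef_rot']).as_matrix()[:,0])
i=bot.capture('side');crop(i,220,110,350,250,'s31.png')
i=bot.capture('top');crop(i,380,150,500,270,'t31.png')
E
```

```text
[ 0.47849364 -0.32071639  0.19965211] [-0.35685671  0.46050871 -2.13566787] 0.015760547105400424 [ 9.99889916e-01 -1.48240473e-02 -6.35778897e-04]
s31.png scale 4 origin 220 110
t31.png scale 5 origin 380 150
```

View pics/s31.png

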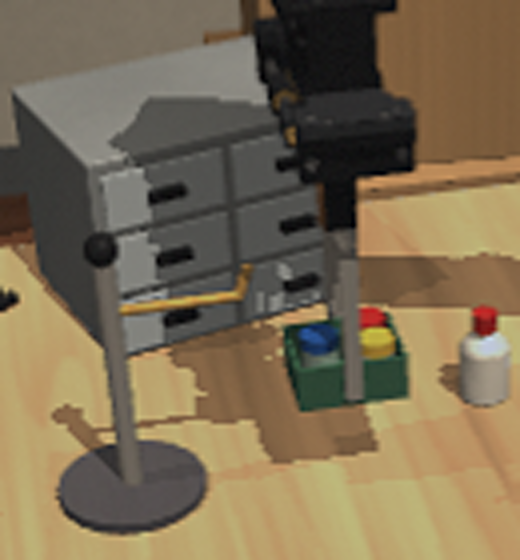

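View pics/t31.png

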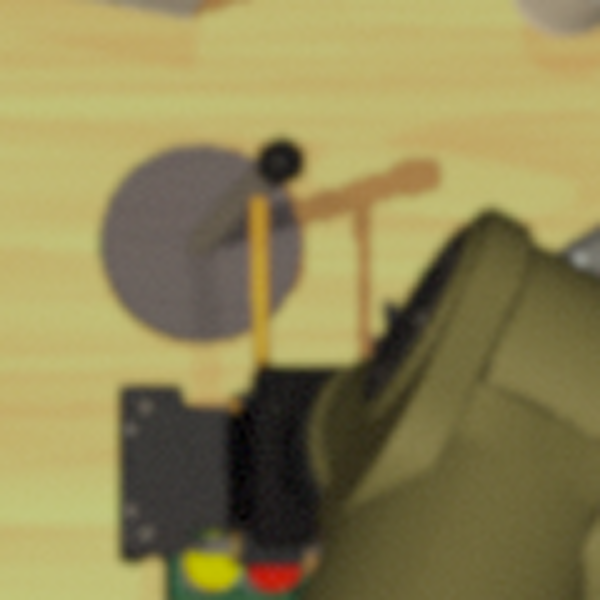

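>>> {"method": "move_arm", "body": {"increments": [{"offset":[0.008,-0.0005,0],"twist":0},{"offset":[0.016,-0.0005,0],"twist":0},{"offset":[0.026,-0.0005,0],"twist":0},{"offset":[0.036,-0.0005,0],"twist":0},{"offset":[0.046,-0.0005,0],"twist":0},{"offset":[0.056,-0.0005,0],"twist":0},{"offset":[0.066,-0.0005,0],"twist":0},{"offset":[0.076,-0.0005,0],"twist":0},{"offset":[0.086,-0.0005,0],"twist":0},{"offset":[0.092,-0.0005,0],"twist":0}]}}

```text
time: 52.25
tool_pos: [0.5724, -0.3214, 0.1996]
eef_rot: [-3.141, 0.023, -0.001]
wrist_force: [-0.7, 1.2, -2.0]
opening: 0.0159
```

>>> {"method": "move_arm", "body": {"increments": [{"offset":[0.005,0,0],"twist":0},{"offset":[0.006,0,0],"twist":0},{"offset":[0.006,0,0],"twist":0},{"offset":[0.006,0,0],"twist":0}]}}

```text
time: 52.58
tool_pos: [0.5764, -0.322, 0.1998]
eef_rot: [3.141, -0.024, -0.001]
wrist_force: [-0.2, -0.2, -2.3]
opening: 0.0157
```

```bash
python3 - <<'E'
from h import *
s=bot.sense();print(s['tool_pos'],s['wrist_force'],s['opening'],R.from_rotvec(s['eef_rot']).as_matrix()[:,0])
i=bot.capture('side');crop(i,220,110,350,250,'s32.png')
E
```

```text
[ 0.57635782 -0.32199376  0.19979961] [-0.16952825 -0.24321795 -2.25861816] 0.01573754335826388 [ 9.99878962e-01 -1.55463333e-02 -6.10197360e-04]
s32.png scale 4 origin 220 110
```

View pics/s32.png

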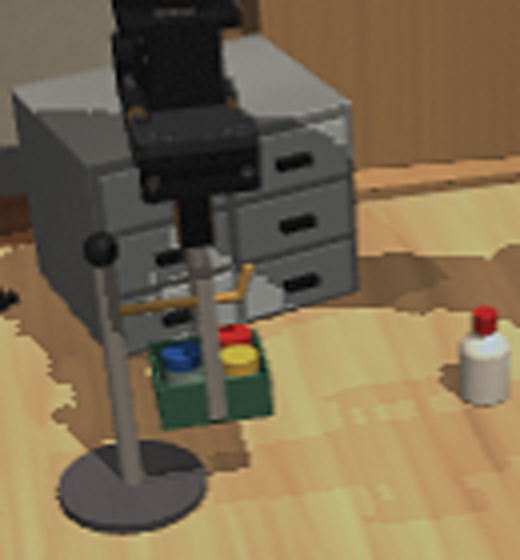

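>>> {"method": "move_arm", "body": {"increments": [{"offset":[0,0,-0.006],"twist":0},{"offset":[0,0,-0.012],"twist":0},{"offset":[0,0,-0.018],"twist":0},{"offset":[0,0,-0.024],"twist":0},{"offset":[0,0,-0.03],"twist":0},{"offset":[0,0,-0.032],"twist":0},{"offset":[0,0,-0.032],"twist":0}]}}

```text
time: 53.22
tool_pos: [0.5762, -0.3215, 0.1666]
eef_rot: [-3.141, 0.024, 0.003]
wrist_force: [-0.3, -0.1, -2.5]
opening: 0.016
```

>>> {"method": "move_arm", "body": {"increments": [{"offset":[0,0,-0.001],"twist":0},{"offset":[0,0,-0.002],"twist":0},{"offset":[0,0,-0.003],"twist":0},{"offset":[0,0,-0.004],"twist":0},{"offset":[0,0,-0.0045],"twist":0},{"offset":[0,0,-0.0045],"twist":0}]}}

```text
time: 53.72
tool_pos: [0.5769, -0.3219, 0.1637]
eef_rot: [3.141, -0.024, 0.001]
wrist_force: [0.3, -0.6, -1.3]
opening: 0.0163
```

```bash
python3 - <<'E'
from h import *
s=bot.sense();print(s['tool_pos'],s['wrist_force'],s['opening'])
i=bot.capture('side');crop(i,220,130,320,250,'s33.png')
E
```

```text
[ 0.57694151 -0.3218569   0.16373286] [ 0.3100068  -0.64369543 -1.28275526] 0.016283450138627538
s33.png scale 5 origin 220 130
```

View pics/s33.png

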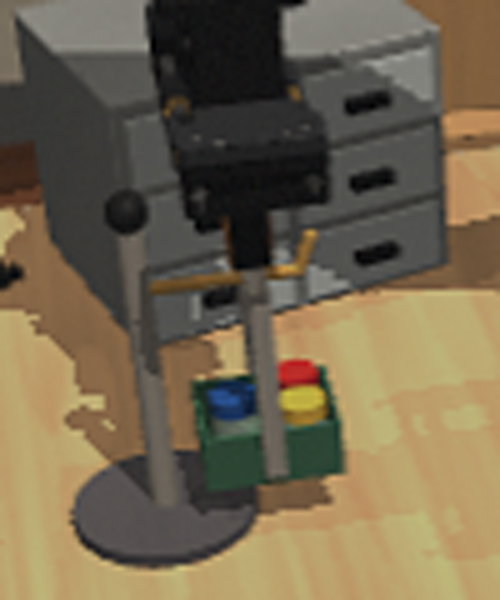

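>>> {"method": "move_arm", "body": {"increments": [{"offset":[0,0,-0.0005],"twist":0},{"offset":[0,0,-0.001],"twist":0},{"offset":[0,0,-0.0015],"twist":0},{"offset":[0,0,-0.0015],"twist":0}]}}

```text
time: 54.1
tool_pos: [0.577, -0.3218, 0.1635]
eef_rot: [3.141, -0.024, 0.001]
wrist_force: [-2.2, 0.0, 7.0]
opening: 0.0159
```

>>> {"method": "move_arm", "body": {"increments": [{"offset":[0,0,0.001],"twist":0},{"offset":[0,0,0.001],"twist":0},{"offset":[0,0,0.001],"twist":0}]}}

```text
time: 54.35
tool_pos: [0.577, -0.3219, 0.1635]
eef_rot: [3.141, -0.024, 0.001]
wrist_force: [-1.5, 1.4, 4.3]
opening: 0.0155
```

>>> {"method": "move_arm", "body": {"increments": [{"offset":[0,0,0],"twist":0},{"offset":[0,0,0],"twist":0},{"offset":[0,0,0],"twist":0},{"offset":[0,0,0],"twist":0},{"offset":[0,0,0],"twist":0},{"offset":[0,0,0],"twist":0},{"offset":[0,0,0],"twist":0},{"offset":[0,0,0],"twist":0}], "grip": 0.045}}

```text
time: 55.02
tool_pos: [0.5768, -0.3218, 0.1628]
eef_rot: [3.141, -0.024, -0.0]
wrist_force: [0.3, 0.3, 0.2]
opening: 0.0443
```

```bash
python3 - <<'E'
from h import *
s=bot.sense();print(s['tool_pos'],s['wrist_force'],s['opening'])
i=bot.capture('side');crop(i,220,130,320,250,'s34.png')
E
```

```text
[ 0.57678339 -0.32177169  0.16275694] [0.28636884 0.30694433 0.15844678] 0.044277076462516884
s34.png scale 5 origin 220 130
```

View pics/s34.png

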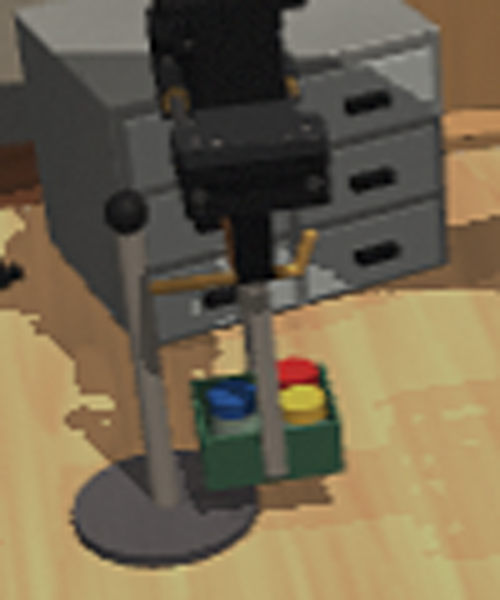

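Hanging and stable. I'll raise straight up, slowly at first, then back away.

>>> {"method": "move_arm", "body": {"increments": [{"offset":[0,0,0.005],"twist":0},{"offset":[0,0,0.015],"twist":0},{"offset":[0,0,0.03],"twist":0},{"offset":[0,0,0.05],"twist":0},{"offset":[0,0,0.08],"twist":0},{"offset":[0,0,0.11],"twist":0},{"offset":[-0.01,0.02,0.13],"twist":0},{"offset":[-0.03,0.05,0.14],"twist":0},{"offset":[-0.05,0.08,0.14],"twist":0},{"offset":[-0.07,0.11,0.14],"twist":0}]}}

```text
time: 55.9
tool_pos: [0.5067, -0.2105, 0.305]
eef_rot: [3.14, -0.024, 0.005]
wrist_force: [0.3, 0.9, 0.5]
opening: 0.0449
```

>>> {"method": "move_arm", "body": {"increments": [{"offset":[-0.01,0.04,0],"twist":0},{"offset":[-0.02,0.08,0],"twist":0},{"offset":[-0.02,0.12,0],"twist":0},{"offset":[-0.02,0.16,0],"twist":0},{"offset":[-0.02,0.2,0],"twist":0},{"offset":[-0.02,0.2,0],"twist":0},{"offset":[-0.02,0.2,0],"twist":0}]}}

```text
time: 56.48
tool_pos: [0.4869, -0.0087, 0.3044]
eef_rot: [3.14, -0.014, 0.004]
wrist_force: [-0.7, -0.9, -0.1]
opening: 0.0451
```

```bash
python3 - <<'E'
from h import *
s=bot.sense();print(s['tool_pos'],s['wrist_force'],s['opening'])
i=bot.capture('side');cv2.imwrite('pics/s35.png',i);crop(i,220,130,320,250,'s35c.png');crop(i,220,310,420,460,'s35d.png')
i=bot.capture('top');cv2.imwrite('pics/t35.png',i)
E
```

```text
[ 0.48690409 -0.00870252  0.30440358] [-0.72833471 -0.88970106 -0.11202581] 0.04509760879035635
s35c.png scale 5 origin 220 130
s35d.png scale 4 origin 220 310
```

View pics/s35.png

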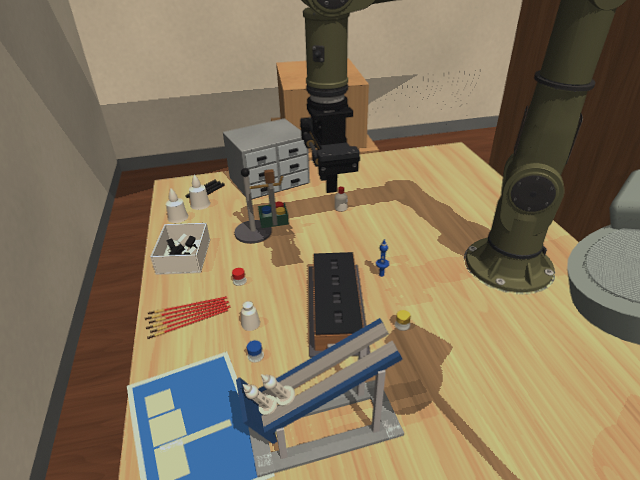

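View pics/t35.png

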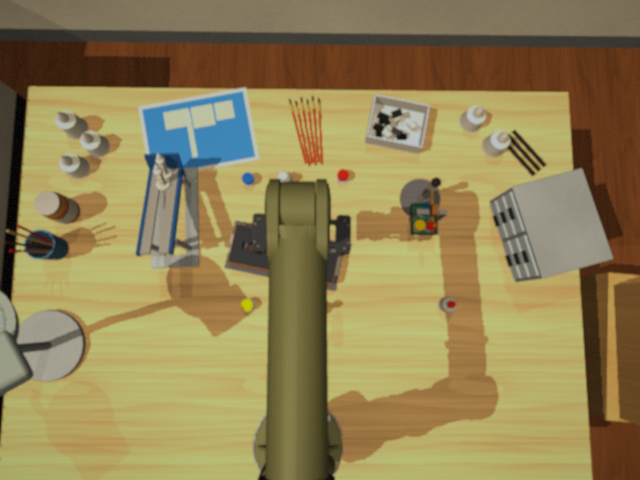

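View pics/s35c.png

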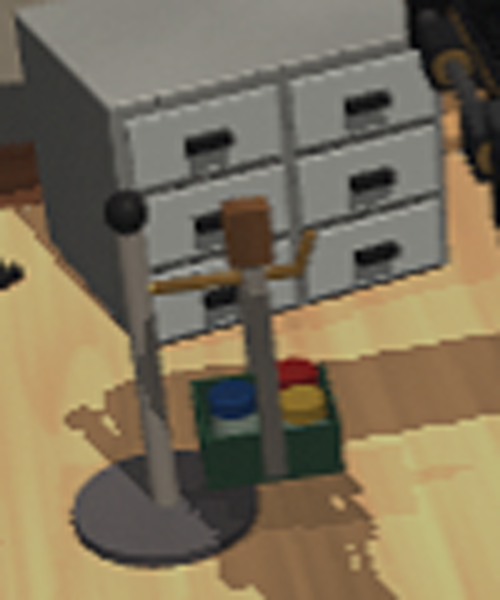

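View pics/s35d.png

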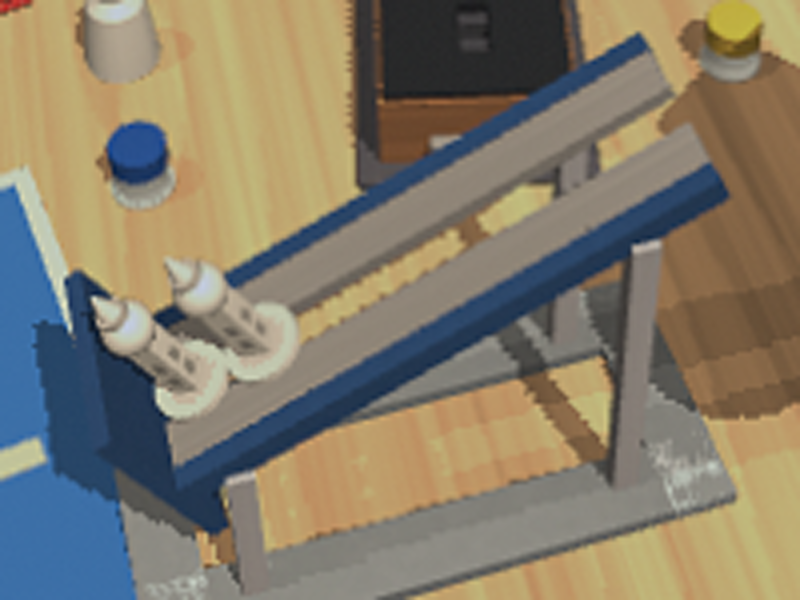

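Side view: both towers are queued at the stop (discs at (267,408) and (285,394)), upright, spigots in the slot. The caddy hangs at (272,214), the case is down and empty, and the bystanders haven't moved.

```bash
python3 -c "
from cell import bot
print(bot.sense()['time']);print(bot.sign_off())"
```

```text
56.5833
the job is handed in; nothing more can be done
None
```

The bench is set up and handed in at 56.6 s. Two white tower castings were present. I twisted each out of the case (±0.4 rad, about 2 mm of lift per swing) and loaded it into the chute, then hung the green caddy by its bail on the brass hook.

**Last checks, before handing in:**
- **Castings:** both are in the slot, tower up, with their discs touching in a queue against the stop.
- **Case:** it looked down and unmoved throughout. The pull in the readings between swings stayed under 9 N against its 12 N weight.
- **Caddy:** it hangs on the level bar, clear of the bench, and stayed put after release.
- **Bystanders:** the paint pots, glue bottle and bell show in their original places. The arm half hid the bell from above, but the side view shows it in place.
- **Robot:** it stands clear and touches nothing.

**What disagreed:**
- **Grip on the castings:** the gripper closed to about 20 mm instead of the shaft's 12 mm. The fingers were set at shaft height but most likely closed on the bulb just above it. The castings still came out and loaded without trouble.
- **Caddy knocked aside:** it shifted about 27 mm as I came in to grip it, so I measured it again before picking it up.
- **Second casting in the chute:** its spigot rubbed one rail with about 5 N on the way in. I shifted it about 3 mm sideways before letting go.

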